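# Crank open the fountain's sluice gate

### The arm

A 7-joint arm with a two-finger parallel gripper is mounted at the origin on the work surface. World frame = base frame: x ahead of the robot, y to its left, z up, the work surface at z = 0. Lengths are in m, angles in rad, forces in N, time in s.
With the tool pointing down it reaches from about 0.425 to 0.875 m from the base axis. Payload 4.7 kg.
Tool frame: the origin (TCP) lies on the mounting face of the last link; the fingertips stand 182 mm ahead of it and the grasp point (between the pads) lies 164 mm ahead of it; z points along the fingers, y is the direction in which the jaws open and shut (so a half turn about z gives the same grasp; the last joint's range is limited). The gripper opens to 87 mm and grips with 3 to 60 N. Pads are 19 mm wide; open, the fingers measure 117 mm over their backs; the gripper's body (75 mm by 190 mm) begins 51 mm behind the grasp point.
Start: joints at [-1.299, 0.321, -0.07, 1.45, 0.023, 1.371, -0.057], TCP at [0.166, 0.629, 0.405] pointing down, gripper open.
Joint ranges: [-2.86, 2.86], [-0.3, 2.09], [-1.38, 1.24], [0.06, 2.45], [-1.56, 4.7], [0.09, 2.05], [-2.69, 2.69]. Speed limits (rad/s): [2.57, 2.57, 3.14, 3.14, 3.14, 3.14, 3.14].

### API

Orientations are given as a rotation vector (axis times angle).
In Python, from bench import ctrl gives the robot as it stands. The module is installed in compiled form; this text tells all that it offers.
- The arm moves only by the tool play_rows, never from a script. Its argument "targets" is text: rows parted by semicolons, each of 7 numbers parted by spaces: the shift along the tool's x, y, z in cm, then the turn, a rotation vector about the tool's x, y, z in rad, then the opening, from -1 (shut) to 1 (fully open). In form: x y z ax ay az grip; .... A call has 1 to 20 rows; each row shifts and turns the pose as measured when the row begins, along the tool's axes as they then stand; what a row does not reach is not made up. A row lasts 1/8 s, in which the tool goes at most 62.5 mm and 10.7 degrees, less where a joint would pass 70% of its speed; a pose out of reach is approached as far as the arm can. A call is refused whole if a number of a shift passes 6.25 or a number of a turn 0.188, either way. A call with a gripper value outside its range is refused whole. The fingers move at their own pace and stop on an object; "newtons" is the grip in N (left out, the last holds). Time passes only in rows, so rows that do not move let the fingers close. It gives the time, the measured TCP pose, the force and the opening at its end, in the units of the state.
- ctrl.get_state(): the state, without advancing time (a new reading comes with each control period).
- ctrl.get_image(name): name is "side" or "top" or "wrist"; returns a dict with "pixels" (400x640x3 uint8, blue, green, red), "depth" (400x640 float32, m along the optical axis (not along the pixel's ray), 0 where there is no reading), "intrinsics" (3x3 intrinsics, pixels), "k1" (the pictures are not rectified: a ray, as slopes to the right and down, at radius r is drawn at 1 + k1 r^2 times it, then the intrinsics apply), "R" (3x3) and "t" (3): a world point X has camera coordinates R X + t. Camera axes: x right, y down, z forward; pixel columns grow to the right and rows downward; lengths in m; the calibration is good to about 2 mm. A picture is of the moment at which its call begins.
- ctrl.close_job(): hands the job in, once; it reports no verdict.
The state is a dict: "time": time; "joint_positions": joint angles; "qd": joint speeds; "joint_torque": joint torques, N m; "position": TCP position; "tool_rot": TCP orientation; "ft_force": force on the tool from outside, world axes, zero at the start; "torque": the same for the moment, N m; "grip_width": opening from 0.0 (shut) to 1.0 (fully open).
Only numpy, scipy, OpenCV 4.12 (cv2) and the standard library are available. Lean on these libraries where they do the work, as an engineer would, in place of code of your own. Each camera call takes 0.05 s, during which the arm holds its last target.

### The job

Take the loose crank from the tray, fit its square socket over the square spindle on top of the sluice box (feel for the angle at which it drops all the way down) and wind it clockwise, seen from above, until the gate on the box is fully open and the spindle comes to its stop. Then lift the crank off and gently lay it back on the tray, flat on its underside, handle up. Do not drop it, and do not knock over or push about the tea things.

Things in the scene. Friction and masses are not known exactly. Their poses are not given: they have to be found in the camera images.
- crank_hub (a point): Loose steel crank, 0.3 to 0.5 kg. Point: centre of its hub, a square block 36 x 36 mm, 34 mm tall, upright square through-hole 17 x 17 mm, sides parallel. Rests on its flat underside, 17 mm below this point. z up; x along the flat arm (18 mm wide, 8 thick, level with the underside) to the handle, 75 mm from the hub's axis. The two faces across y are free to grip over their full height.
- crank_handle (a point): Centre of the crank's upright handle: round wooden sleeve, 22 mm diameter, 52 mm tall (10 to 62 mm above the crank's underside), under a steel cap 5 mm higher. It spins freely on its pin, so it can be gripped firmly and led round in a circle of 75 mm radius.
- shoulder (a point): Fixed steel sluice box, 160 x 150 mm, 85 mm tall, with a round collar on top (64 mm diameter, 12 mm high). Point: centre of the collar's flat top, 97 mm above the tiles, on the spindle's vertical axis; x points to the gate side. When the crank is home, the hub's underside rests here. The spindle turns stiffly (0.12 N m) and stays where left.
- spindle_tip (a point): Tip of the steel spindle, 27 mm above the collar. Above the collar: square 15 x 15 mm, 16 mm tall; then round pilot, 14 mm diameter, 6 mm tall; then 5 mm cone. How the square faces is not told: it is unrelated to box or gate, new each time. Until turned within about 8 degrees of a fit (one each 90 degrees) the hub rests on the square's corners, 16 mm above the collar.
- gate (a joint): Height in m of the small flat metal gate plate on the box's x side: 0 shut, 0.038 fully open. The spindle drives it: turning clockwise seen from above raises it 12.7 mm per radian (3 rad from shut to open), then the spindle meets a firm stop. It starts shut or up to 8 mm open.
- tray_floor (a point): Centre of the floor of the fixed square melamine tray, 6 mm above the tiles; z up, x and y along its sides. 320 mm square outside, 308 inside, rim 16 mm high. Tea things stand in its +x half and in the corner at -x, +y; the crank starts in the -x half, and where it lay is free to lay it back.
- teapot: Bystander on the tray: stainless teapot, 90 mm diameter, 101 mm tall with its knob, spout to its +y and handle to its -y, 155 mm over both. Origin at the centre of its underside.
- lidded_bowl: Bystander on the tray: white ceramic bowl with lid, 104 mm diameter, 83 mm tall. Origin at the centre of its underside.
- upturned_glass: Bystander in the tray's corner: glass standing on its mouth, 62 mm diameter, 80 mm tall. Origin at the centre of its underside.
- tongs: Bystander on the tiles between tray and box: small steel tongs lying along x, 122 x 30 mm, 12 mm high. Origin at the centre underneath.
Things that resemble listed ones, but are neither listed nor needed, are in the scene too. Of the things that look like the part that bears crank_hub, the largest one is meant.

How it is judged:
On the way, in this order (a step that is already met when the one before it is completed fails the run):
1. the crank is fully home on the spindle, its underside down on the collar (horizontal distance between crank_hub and shoulder below 0.004 m and z of crank_hub in the frame of shoulder below 0.0205 m and angle between crank_hub's own z axis and vertical below 0.12 rad), for 0.2 s.
2. the gate is wound fully open while the crank is still home on the spindle (all of step 1 and value of joint gate above 0.036 m), for 0.2 s.
3. the crank is lifted clear of the spindle (horizontal distance between crank_hub and shoulder above 0.06 m), for 0.1 s.
At the end, for the whole second after the job is handed in: The gate stands fully open (at least 36 of 38 mm) and the crank lies still and released, flat (within 0.1 rad) on its underside on the tray's floor (within 4 mm), hub centre and handle centre inside the rim (within 145 mm of the tray's centre along each side) (value of joint gate above 0.036 m and x of crank_hub in the frame of tray_floor between -0.145 and 0.145 m and y of crank_hub in the frame of tray_floor between -0.145 and 0.145 m and x of crank_handle in the frame of tray_floor between -0.145 and 0.145 m and y of crank_handle in the frame of tray_floor between -0.145 and 0.145 m and z of crank_hub in the frame of tray_floor below 0.021 m and angle between crank_hub's own z axis and vertical below 0.1 rad and linear speed of crank below 0.03 m/s); the robot touches nothing.
It fails at once if a bystander is pushed more than 25 mm or tipped (distance of any of teapot, lidded_bowl, upturned_glass, tongs from where it was at the start of the episode above 0.025 m or angle between any of teapot, lidded_bowl, upturned_glass's own z axis and vertical above 0.35 rad).
It fails at once if the crank falls: it moves faster than 0.45 m/s with no finger on it (linear speed of crank above 0.45 m/s and contact force between the fingers and crank below 0.05 N).
It also fails if it takes over 72 s, if anything falls off the work surface, if the arm or the gripper's body presses on something with over 40 N, if the wrist force passes 120 N, or if a joint passes its speed limit or range.

## Working session

There is one attempt and no reset: what is moved stays moved. The work goes in short steps, Python scripts to look and compute and a tool call to move; the robot and the scene stay as the last step left them, time stands still between calls to the robot, and variables do not carry over. Pictures are saved under pics/ and viewed, and the job is handed in when it is done.

Besides the shell and the picture viewer there is one more tool, called after "Call:" as name(argument=value, ...), one argument or row to a line, values as JSON. play_rows: Moves the arm, as the interface text tells. Its arguments: {"type":"object","properties":{"targets":{"type":"string"},"newtons":{"type":"number"}},"required":["targets"]}

```bash
mkdir -p pics; cat > h.py <<'E'
import numpy as np,cv2,pickle
from bench import ctrl
def snap(n):
    d=ctrl.get_image(n); return d
def save(d,f,box=None,scale=1):
    im=d["pixels"]
    if box: im=im[box[1]:box[3],box[0]:box[2]]
    im=cv2.resize(np.ascontiguousarray(im),None,fx=scale,fy=scale,interpolation=cv2.INTER_CUBIC)
    cv2.imwrite("pics/"+f,im)
def ray(d,u,v):
    K=d["intrinsics"];
    p=np.array([(u-K[0,2])/K[0,0],(v-K[1,2])/K[1,1]]);q=p.copy()
    for _ in range(20): q=p/(1+d["k1"]*(q@q))
    R=np.array(d["R"]);t=np.array(d["t"])
    return -R.T@t, R.T@np.array([q[0],q[1],1])
def plane(d,u,v,z):
    o,r=ray(d,u,v); return o+r*(z-o[2])/r[2]
def dep(d,u,v):
    o,r=ray(d,u,v); return o+r*d["depth"][int(round(v)),int(round(u))]
def proj(d,X):
    c=np.array(d["R"])@np.array(X)+np.array(d["t"]);s=c[:2]/c[2];s=s*(1+d["k1"]*(s@s))
    K=d["intrinsics"];return np.array([K[0,0]*s[0]+K[0,2],K[1,1]*s[1]+K[1,2]])
E
python3 - <<'E'
from h import *
for n in["side","top","wrist"]:
    d=snap(n);pickle.dump(d,open(n+"0.pkl","wb"));save(d,n+"0.png")
    o,r=ray(d,320,200);print(n,o,r,d["intrinsics"][0],d["k1"])
print(ctrl.get_state())
E
```

```text
side [ 0.41200551 -0.80064436  0.76973006] [ 0.06753357  0.76741944 -0.63775975] [381.78354184   0.         314.73782336] -0.08515849212239542
top [0.27926259 0.01749944 1.20084983] [ 0.15354357  0.00214179 -0.98819412] [404.39632171   0.         322.45129985] -0.009612222217156949
wrist [0.08983311 0.6495905  0.3830151 ] [ 0.267129   -0.06505099 -0.96157723] [307.35332607   0.         318.006441  ] -0.0028369063022133734
{'time': 0.15, 'joint_positions': array([-1.29888916,  0.3216678 , -0.07008797,  1.45138919,  0.02261501,
        1.37077172, -0.05686957]), 'qd': array([ 0.00081699, -0.00353695,  0.00068381, -0.00218234, -0.00032083,
        0.00229752, -0.00015178]), 'joint_torque': array([-6.99553107e-05, -4.91794467e+01, -4.04457059e-01, -3.12879395e+01,
       -6.39220909e-02,  4.03156551e-02,  9.68837435e-05]), 'position': array([0.16571842, 0.62837237, 0.4039056 ]), 'tool_rot': array([-4.03735892e-01, -3.11545164e+00,  2.27252747e-03]), 'ft_force': array([-0.21320853,  0.31049083, -0.24084487]), 'torque': array([-0.00159972, -0.06069264,  0.01489806]), 'grip_width': 1.0036386212887989}
```

View pics/top0.png

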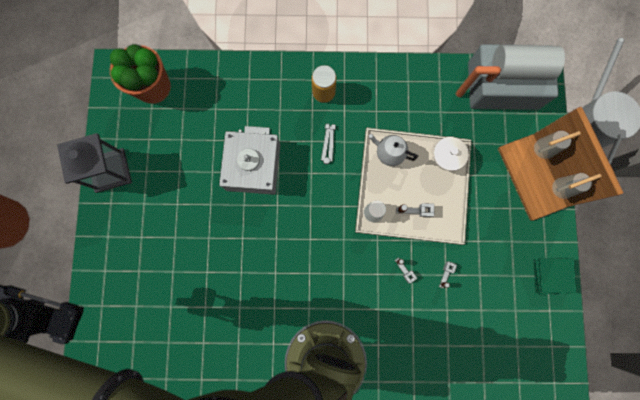

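View pics/side0.png

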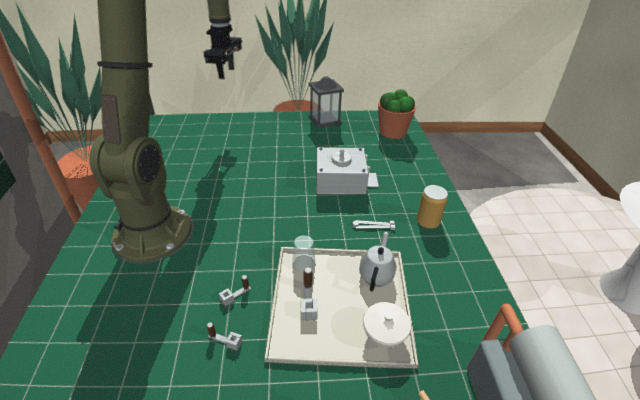

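View pics/wrist0.png

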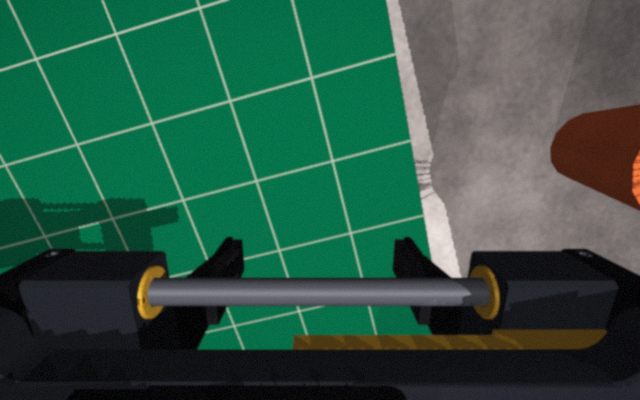

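Crank candidates in the top view are the one on the tray at (428,210), and two smaller ones on the tiles at (408,275) and (449,270). The tray one is the largest and lies in the tray, so I choose it. I'll check it in a close crop.

```bash
python3 - <<'E'
from h import *
t=pickle.load(open("top0.pkl","rb"));s=pickle.load(open("side0.pkl","rb"))
save(t,"c1.png",(350,120,480,290),4.5 and 3.5);save(t,"c2.png",(205,115,345,200),5)
save(s,"c3.png",(190,230,420,370),3)
for n,(u,v) in dict(hub=(428,210),d1=(410,277),d2=(450,267),handle=(403,209),box=(225,135),coll=(256,160)).items(): print(n,dep(t,u,v))
E
```

```text
hub [ 0.43848532 -0.30196672  0.00882872]
d1 [ 0.24095173 -0.24695793 -0.00245148]
d2 [ 0.27128149 -0.36588742 -0.00300447]
handle [ 0.43186704 -0.21422582  0.07296067]
box [0.63739244 0.29403496 0.08422132]
coll [0.56278109 0.20122057 0.09339245]
```

View pics/c1.png

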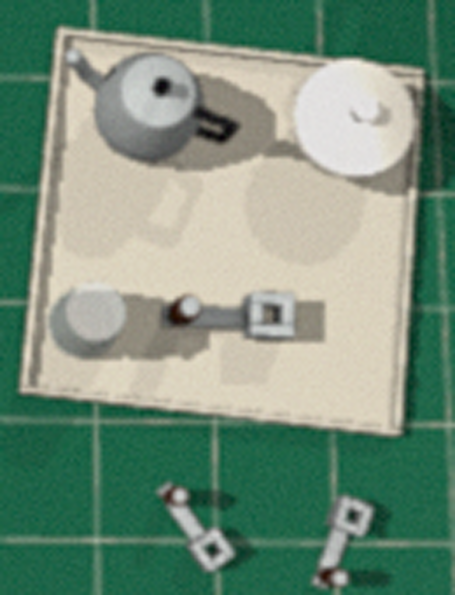

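View pics/c2.png

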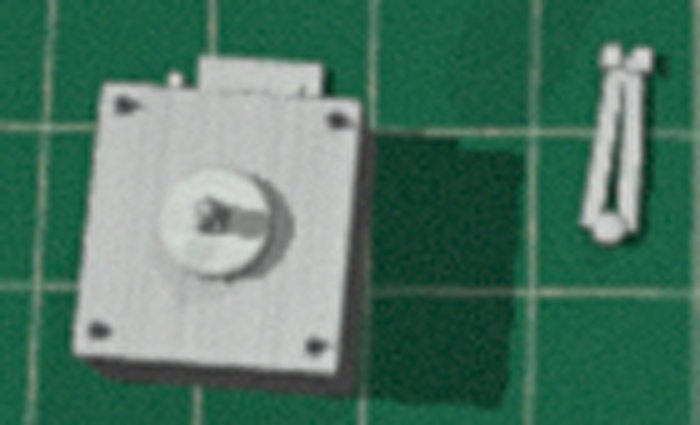

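View pics/c3.png

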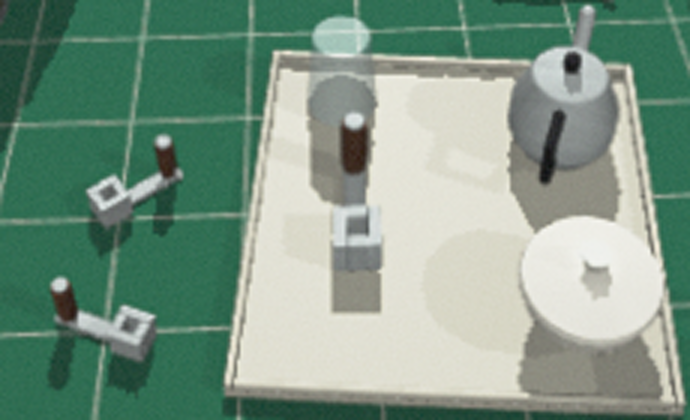

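The crop confirms the choice: the tray crank has its hub near (428,210), its handle at (403,209), and it's clearly bigger than the two on the tiles. Next I'll measure the layout.

```bash
cat >> h.py <<'E'
from scipy.spatial.transform import Rotation as Ro
def plan(P,yaw,step=5.0,st=None,R1=None):
    """rows to TCP pos P, tool down with tool-y azimuth yaw (deg)"""
    st=st or ctrl.get_state()
    p=np.array(st["position"]);R=Ro.from_rotvec(st["tool_rot"])
    if R1 is None:
        y=np.array([np.cos(np.radians(yaw)),np.sin(np.radians(yaw)),0]);z=np.array([0,0,-1.]);
        R1=Ro.from_matrix(np.c_[np.cross(y,z),y,z])
    dr=(R.inv()*R1).as_rotvec();d=np.array(P)-p
    n=max(1,int(np.ceil(np.linalg.norm(d)*100/step)),int(np.ceil(np.linalg.norm(dr)/0.17)))
    print("n",n,"tot tool cm",np.round(R.inv().apply(d)*100,2),"rot",np.round(dr,3))
    rows=[]
    for i in range(n):
        Ri=R*Ro.from_rotvec(dr*i/n)
        rows.append(" ".join("%.2f"%a for a in Ri.inv().apply(d/n)*100)+" "+" ".join("%.3f"%a for a in dr/n))
    print(";\n".join(rows))
def yaw(st=None):
    st=st or ctrl.get_state();m=Ro.from_rotvec(st["tool_rot"]).as_matrix()
    return np.degrees(np.arctan2(m[1,1],m[0,1])),m[:,2]
E
python3 - <<'E'
from h import *
t=pickle.load(open("top0.pkl","rb"))
def C(u,v): return 350+u/3.5,120+v/3.5
def B(u,v): return 205+u/5,115+v/5
P=lambda n,uv,z: print(n,np.round(plane(t,*uv,z),4))
for c in [(60,28),(425,72),(403,434),(22,392)]: P("tray rim",C(*c),.016)
for c in [(247,291),(296,293),(295,338),(246,336)]: P("hub top",C(*c),.040)
P("hole",C(271,314),.040)
P("handle cap",C(187,308),.073)
P("glass top",C(95,313),.086); P("bowl knob",C(367,108),.089);P("bowl",C(354,118),.06);P("teapot",C(160,87),.107)
P("spind tip",B(208,216),.124); P("collar",B(214,222),.097)
for c in [(103,85),(362,100),(337,374),(75,355)]: P("box",B(*c),.085)
print(yaw())
plan([.637,.2,.33],20)
E
```

```text
tray rim [ 0.6873 -0.1208  0.016 ]
tray rim [ 0.6522 -0.4382  0.016 ]
tray rim [ 0.3385 -0.4065  0.016 ]
tray rim [ 0.3698 -0.0876  0.016 ]
hub top [ 0.4542 -0.2725  0.04  ]
hub top [ 0.453  -0.3133  0.04  ]
hub top [ 0.4154 -0.3114  0.04  ]
hub top [ 0.4165 -0.2708  0.04  ]
hole [ 0.4351 -0.292   0.04  ]
handle cap [ 0.4347 -0.2155  0.073 ]
glass top [ 0.428  -0.1394  0.086 ]
bowl knob [ 0.5983 -0.3615  0.089 ]
bowl [ 0.5979 -0.3602  0.06  ]
teapot [ 0.6081 -0.1899  0.107 ]
spind tip [0.5597 0.222  0.124 ]
collar [0.5633 0.2236 0.097 ]
box [0.6461 0.2926 0.085 ]
box [0.6391 0.1441 0.085 ]
box [0.4798 0.1536 0.085 ]
box [0.4888 0.3008 0.085 ]
(np.float64(75.23221254289729), array([-2.73950787e-04, -1.42337269e-03, -9.99998949e-01]))
n 13 tot tool cm [-56.49 -29.4    7.44] rot [-0.001  0.001  0.964]
-4.35 -2.26 0.57 -0.000 0.000 0.074;
-4.50 -1.93 0.57 -0.000 0.000 0.074;
-4.63 -1.59 0.57 -0.000 0.000 0.074;
-4.74 -1.25 0.57 -0.000 0.000 0.074;
-4.82 -0.89 0.57 -0.000 0.000 0.074;
-4.87 -0.53 0.57 -0.000 0.000 0.074;
-4.90 -0.17 0.57 -0.000 0.000 0.074;
-4.90 0.19 0.57 -0.000 0.000 0.074;
-4.87 0.55 0.57 -0.000 0.000 0.074;
-4.81 0.91 0.57 -0.000 0.000 0.074;
-4.73 1.27 0.57 -0.000 0.000 0.074;
-4.63 1.61 0.57 -0.000 0.000 0.074;
-4.49 1.95 0.57 -0.000 0.000 0.074
```

```bash
python3 - <<'E'
from h import *
plan([.563,.143,.325],0,step=5)
E
```

```text
n 13 tot tool cm [-50.79 -36.8    7.95] rot [-1.000e-03  1.000e-03  1.313e+00]
-3.91 -2.83 0.61 -0.000 0.000 0.101;
-4.17 -2.42 0.61 -0.000 0.000 0.101;
-4.40 -1.99 0.61 -0.000 0.000 0.101;
-4.57 -1.54 0.61 -0.000 0.000 0.101;
-4.71 -1.07 0.61 -0.000 0.000 0.101;
-4.79 -0.59 0.61 -0.000 0.000 0.101;
-4.82 -0.10 0.61 -0.000 0.000 0.101;
-4.81 0.39 0.61 -0.000 0.000 0.101;
-4.75 0.87 0.61 -0.000 0.000 0.101;
-4.63 1.34 0.61 -0.000 0.000 0.101;
-4.48 1.80 0.61 -0.000 0.000 0.101;
-4.27 2.24 0.61 -0.000 0.000 0.101;
-4.02 2.66 0.61 -0.000 0.000 0.101
```

Call:
play_rows(
  targets="-3.9 -2.8 0.6 0 0 0.1 1;-4.2 -2.4 0.6 0 0 0.1 1;-4.4 -2.0 0.6 0 0 0.1 1;-4.6 -1.5 0.6 0 0 0.1 1;-4.7 -1.1 0.6 0 0 0.1 1;-4.8 -0.6 0.6 0 0 0.1 1;-4.8 -0.1 0.6 0 0 0.1 1;-4.8 0.4 0.6 0 0 0.1 1;-4.8 0.9 0.6 0 0 0.1 1;-4.6 1.3 0.6 0 0 0.1 1;-4.5 1.8 0.6 0 0 0.1 1;-4.3 2.2 0.6 0 0 0.1 1;-4.0 2.7 0.6 0 0 0.1 1",
)

```text
time: 1.78
position: [0.5657, 0.1265, 0.3202]
tool_rot: [-2.242, -2.198, 0.005]
ft_force: [-0.4, 0.0, -0.1]
grip_width: 0.998
```

```bash
python3 - <<'E'
from h import *
print(yaw(),ctrl.get_state()["position"],ctrl.get_state()["joint_positions"])
plan([.563,.143,.325],0,step=5)
E
```

```text
(np.float64(-1.1254386192925292), array([-3.40371028e-03, -8.05552237e-04, -9.99993883e-01])) [0.56569801 0.1264692  0.32019386] [-0.67212489  0.24212263  0.4692314   1.7529005  -0.1175698   1.1778544
 -0.18879169]
n 1 tot tool cm [ 1.65 -0.3  -0.48] rot [-0.003  0.001 -0.02 ]
1.65 -0.30 -0.48 -0.003 0.001 -0.020
```

```bash
python3 - <<'E'
from h import *
d=snap("wrist");pickle.dump(d,open("w1.pkl","wb"));save(d,"w1.png")
print(proj(d,[.563,.222,.124]),proj(d,[.563,.222,.097]))
E
```

```text
[309.56963077  81.7538555 ] [310.85706192  85.8446696 ]
```

View pics/w1.png

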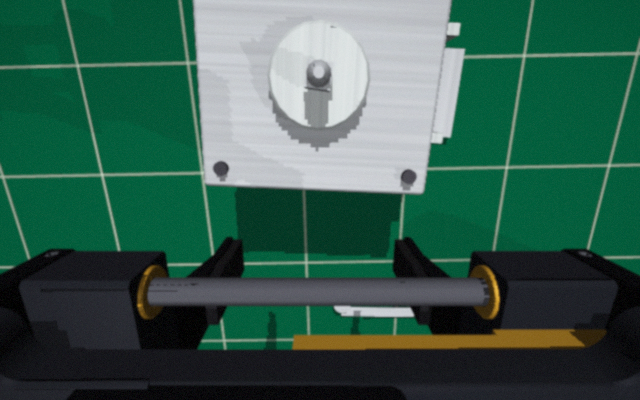

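```bash
python3 - <<'E'
from h import *
d=pickle.load(open("w1.pkl","rb"));im=d["pixels"][15:135,258:378]
im=cv2.resize(im,None,fx=5,fy=5,interpolation=cv2.INTER_CUBIC)
l=cv2.createCLAHE(4,(4,4)).apply(cv2.cvtColor(im,cv2.COLOR_BGR2GRAY));cv2.imwrite("pics/w1c.png",l)
# collar ellipse centre by mask rays
P=lambda u,v,z:np.round(plane(d,u,v,z),4)
print("tip",P(319,68,.124),"collar edges",P(269,75,.097),P(368,75,.097),P(318,20,.097),P(318,129,.097))
print(dep(d,269,20)) 
E
```

```text
tip [0.5681 0.2287 0.124 ] collar edges [0.5376 0.2287 0.097 ] [0.598  0.2275 0.097 ] [0.5681 0.2579 0.097 ] [0.5669 0.196  0.097 ]
[0.53777602 0.26168436 0.08444901]
```

View pics/w1c.png

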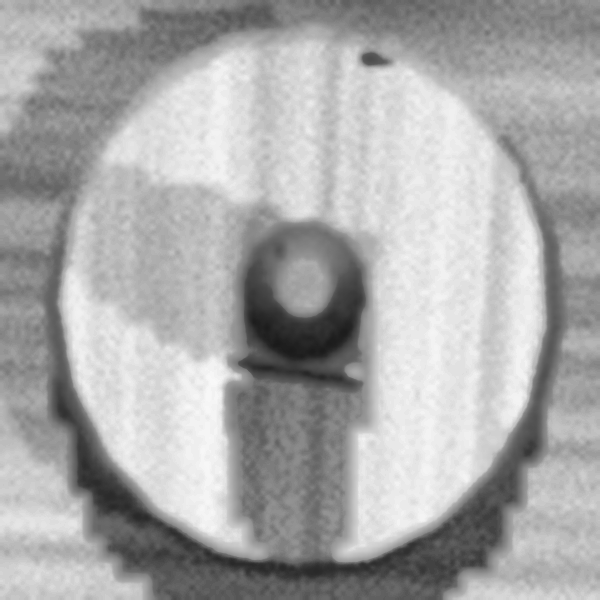

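```bash
python3 - <<'E'
from h import *
d=pickle.load(open("w1.pkl","rb"))
a=plane(d,258+240/5,15+365/5,.105);b=plane(d,258+360/5,15+383/5,.105);v=b-a
print("edge az",np.degrees(np.arctan2(v[1],v[0])),np.linalg.norm(v[:2]))
s=pickle.load(open("side0.pkl","rb"));save(s,"c4.png",(305,135,385,200),8)
t=pickle.load(open("top0.pkl","rb"))
for X in ([.568,.228,.124],[.563,.223,.124]): print(proj(s,X),proj(t,X))
E
```

```text
edge az -9.157523592836542 0.014401475398839228
[341.90207209 148.75196272] [244.53551484 155.20922021]
[340.51663486 149.62353607] [246.28933595 157.00851398]
```

View pics/c4.png

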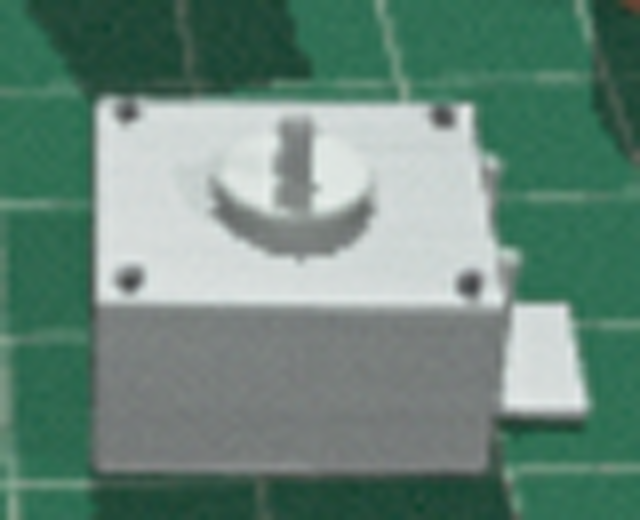

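Wrist view w1: the spindle is at (318,72) with its square's front edge at azimuth about −9°. The gate is on the right at (450,95). Next I'll look at the crank up close.

```bash
python3 - <<'E'
from h import *
plan([.435,-.365,.33],0,step=5.2)
E
```

```text
n 10 tot tool cm [-48.82 -11.85  -0.71] rot [-0.     0.007 -0.031]
-4.88 -1.19 -0.07 -0.000 0.001 -0.003;
-4.88 -1.20 -0.07 -0.000 0.001 -0.003;
-4.87 -1.22 -0.08 -0.000 0.001 -0.003;
-4.87 -1.23 -0.08 -0.000 0.001 -0.003;
-4.87 -1.25 -0.08 -0.000 0.001 -0.003;
-4.86 -1.26 -0.09 -0.000 0.001 -0.003;
-4.86 -1.28 -0.09 -0.000 0.001 -0.003;
-4.85 -1.29 -0.09 -0.000 0.001 -0.003;
-4.85 -1.31 -0.10 -0.000 0.001 -0.003;
-4.85 -1.32 -0.10 -0.000 0.001 -0.003
```

Call:
play_rows(
  targets="-4.8 -1.2 -0.5 0 0.001 -0.003 1;-4.8 -1.2 -0.4 0 0.001 -0.003 1;-4.8 -1.2 -0.2 0 0.001 -0.003 1;-4.8 -1.2 0 0 0.001 -0.003 1;-4.8 -1.2 0 0 0.001 -0.003 1;-4.8 -1.2 0 0 0.001 -0.003 1;-4.8 -1.2 0 0 0.001 -0.003 1;-4.8 -1.2 0 0 0.001 -0.003 1;-4.8 -1.2 0.1 0 0.001 -0.003 1;-4 -1.2 0.2 0 0.001 -0.003 1;0 0 0 0 0 0 1",
)

```text
time: 3.2
position: [0.4353, -0.3646, 0.3277]
tool_rot: [-2.218, -2.222, -0.002]
ft_force: [0.1, -0.5, -0.4]
grip_width: 1.002
```

```bash
python3 - <<'E'
from h import *
d=snap("wrist");pickle.dump(d,open("w2.pkl","wb"));save(d,"w2.png")
st=ctrl.get_state();print(yaw(st),st["position"],st["joint_positions"],st["time"])
save(d,"w2c.png",(220,20,440,220),3.5)
E
```

```text
(np.float64(0.27444755153302985), array([-2.15369439e-04,  4.00259646e-03, -9.99991966e-01])) [ 0.43653879 -0.36268155  0.32749376] [-0.06418926  0.25298711  0.82286679  1.78376989 -0.20168225  1.19375045
  0.82299682] 3.25
```

View pics/w2.png

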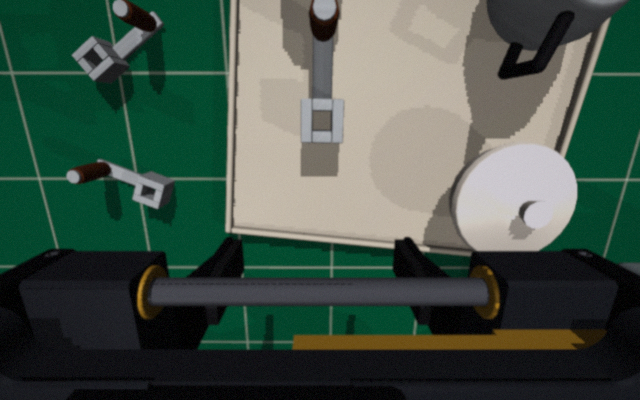

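```bash
python3 - <<'E'
from h import *
d=pickle.load(open("w2.pkl","rb"))
save(d,"w2c.png",(280,0,370,180),4 and 3.3)
g=cv2.cvtColor(d["pixels"],cv2.COLOR_BGR2HSV)
m=((g[...,1]<30)&(g[...,2]>130)).astype(np.uint8)
m[:, :285]=0;m[:,360:]=0;m[:85]=0;m[150:]=0
c=max(cv2.findContours(m,cv2.RETR_EXTERNAL,cv2.CHAIN_APPROX_NONE)[0],key=cv2.contourArea)
r=cv2.minAreaRect(c);print(r,cv2.boundingRect(c))
print("centre",plane(d,*r[0],.04))
for p in cv2.boxPoints(r): print(p,plane(d,*p,.04))
print("cap",plane(d,323,10,.073))
E
```

```text
((321.0, 119.0), (46.0, 48.0), -0.0) (298, 95, 47, 49)
centre [ 0.43818367 -0.28933924  0.04      ]
[298. 143.] [ 0.41858795 -0.30919316  0.04      ]
[298.  95.] [ 0.41922233 -0.27038992  0.04      ]
[344.  95.] [ 0.45696021 -0.27031096  0.04      ]
[344. 143.] [ 0.45797093 -0.30910916  0.04      ]
cap [ 0.43888206 -0.21830998  0.073     ]
```

View pics/w2c.png

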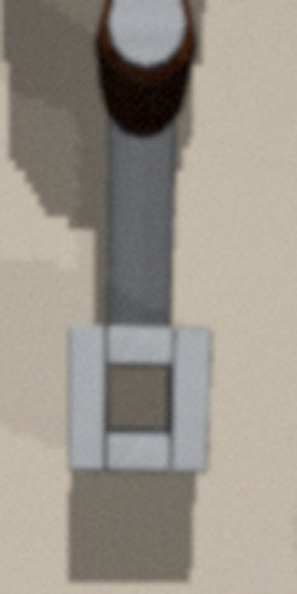

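Call:
play_rows(
  targets="3.6 0.1 2 0 0 0 1;3.6 0.1 3 0 0.002 0.003 1;0 0 3 0 0 0 1;0 0 2 0 0 0 1;0 0 0 0 0 0 1",
)

```text
time: 3.88
position: [0.4419, -0.2795, 0.225]
tool_rot: [-2.201, -2.232, -0.015]
ft_force: [-0.2, -0.1, 0.7]
grip_width: 0.999
```

```bash
python3 - <<'E'
from h import *
print(yaw());plan([.438,-.2905,.193],0)
E
```

```text
(np.float64(0.7981601058363743), array([ 0.00190545,  0.01140585, -0.99993314]))
n 1 tot tool cm [-1.13 -0.41  3.18] rot [ 0.002 -0.011  0.014]
-1.13 -0.41 3.18 0.002 -0.011 0.014
```

Call:
play_rows(
  targets="-0.9 -0.3 1 0.002 -0.01 0.01 1;-0.2 -0.1 1 0 0 0 1;0 0 0.7 0 0 0 1;0 0 0 0 0 0 1",
)

```text
time: 4.38
position: [0.4391, -0.291, 0.198]
tool_rot: [2.215, 2.225, 0.003]
ft_force: [0.6, 0.9, 0.6]
grip_width: 1.002
```

```bash
python3 - <<'E'
from h import *
print(yaw());plan([.438,-.2905,.193],0)
d=snap("wrist");save(d,"w3.png")
E
```

```text
(np.float64(0.2665162915697465), array([ 3.03387053e-03,  3.43819164e-05, -9.99995397e-01]))
n 1 tot tool cm [ 0.05 -0.11  0.5 ] rot [ 0.003 -0.     0.005]
0.05 -0.11 0.50 0.003 -0.000 0.005
```

View pics/w3.png

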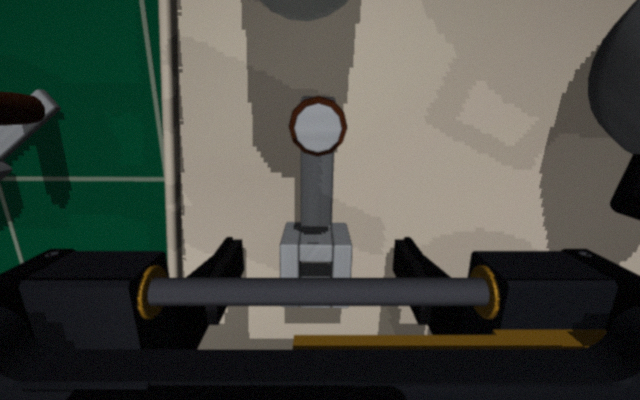

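Wrist view w3: the hub (316,265) sits centred between the pads (242 and 394), with the handle cap at (318,128). I'll lower 5 mm and close.

Call:
play_rows(
  targets="0 -0.1 0.4 0.002 0 0.004 1;0 0 0 0 0 0 0;0 0 0 0 0 0 -0.5;0 0 0 0 0 0 -1;0 0 0 0 0 0 -1;0 0 0 0 0 0 -1;0 0 0 0 0 0 -1;0 0 0 0 0 0 -1",
  newtons=50,
)

```text
time: 5.42
position: [0.4385, -0.2913, 0.195]
tool_rot: [2.219, 2.22, 0.002]
ft_force: [0.1, -0.3, -0.5]
grip_width: 0.408
```

```bash
python3 - <<'E'
from h import *
st=ctrl.get_state();print(yaw(),st["position"],st["grip_width"]*87,st["ft_force"])
E
```

```text
(np.float64(0.02837446213755479), array([ 2.82349179e-03, -5.97237901e-04, -9.99995836e-01])) [ 0.43845967 -0.29133852  0.19495939] 35.46903936451733 [ 0.09615832 -0.25391971 -0.50220475]
```

Call:
play_rows(
  targets="0 0 -0.5 0 0 0 -1;0 0 -1 0 0 0 -1;0 0 -2 0 0 0 -1;0 0 -3 0 0 0 -1;0 0 -4 0 0 0 -1;0 0 -4 0 0 0 -1;0 0 -2 0 0 0 -1;0 0 0 0 0 0 -1",
)

```text
time: 6.42
position: [0.4358, -0.2908, 0.3652]
tool_rot: [-2.221, -2.218, 0.0]
ft_force: [0.6, -0.7, -4.3]
grip_width: 0.41
```

```bash
python3 - <<'E'
from h import *
st=ctrl.get_state();print(yaw(),st["position"],st["grip_width"]*87,st["ft_force"],st["torque"])
d=snap("wrist");save(d,"w4.png");pickle.dump(d,open("w4.pkl","wb"));s=snap("side");save(s,"s4.png")
E
```

```text
(np.float64(-0.08699825239104217), array([-0.00180767,  0.0016987 , -0.99999692])) [ 0.43577454 -0.29080762  0.36517823] 35.69510507883162 [ 0.62686394 -0.69258548 -4.27002366] [-0.22397287  0.04276818 -0.03364808]
```

View pics/w4.png

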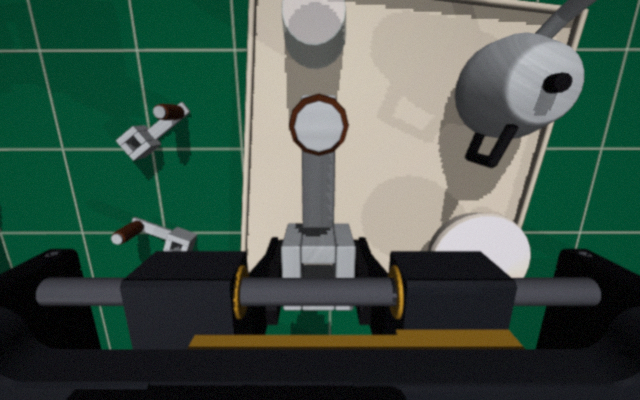

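View pics/s4.png

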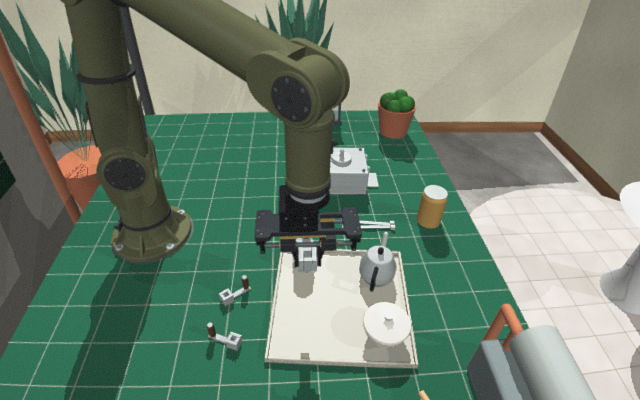

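```bash
python3 - <<'E'
from h import *
d=pickle.load(open("w4.pkl","rb"));save(d,"w4c.png",(250,80,390,320),2.5)
z=.3652
c=plane(d,319.3,123.5,z-.122);print("cap",c, c-np.array([.4358,-.2908,0]))
for u,v in((303,150),(335,150),(303,205),(334,205)):print(plane(d,u,v,z-.181)-[.4358,-.2908,0])
E
```

```text
cap [ 0.43668575 -0.21392522  0.2432    ] [0.00088575 0.07687478 0.2432    ]
[-0.00740034  0.06167045  0.1842    ]
[0.00915456 0.06164889 0.1842    ]
[-0.00785765  0.0319541   0.1842    ]
[0.00903399 0.03193664 0.1842    ]
```

View pics/w4c.png

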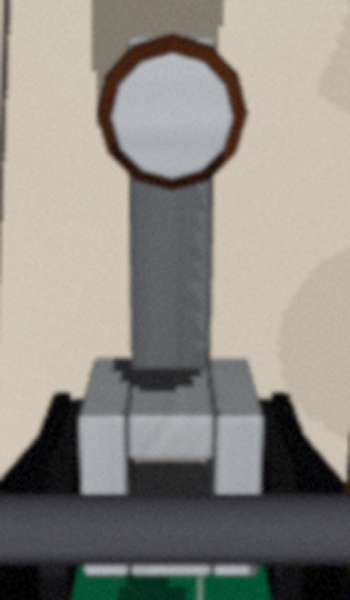

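```bash
python3 - <<'E'
from h import *
d=pickle.load(open("w4.pkl","rb"))
z=.3652
for u,v in((281.2,246),(355.2,246),(318,246),(318,308)):print(plane(d,u,v,z-.155)-[.4358,-.2908,0])
plan([.566,.227,.365],81)
E
```

```text
[-0.01716523  0.01942605  0.2102    ]
[0.01802167 0.01939749 0.2102    ]
[0.0003365  0.01941274 0.2102    ]
[ 0.00028581 -0.01480629  0.2102    ]
n 11 tot tool cm [51.75 12.99 -0.11] rot [-0.002 -0.006 -1.415]
4.70 1.18 -0.01 -0.000 -0.001 -0.129;
4.51 1.77 -0.01 -0.000 -0.001 -0.129;
4.25 2.34 -0.01 -0.000 -0.001 -0.129;
3.91 2.86 -0.02 -0.000 -0.001 -0.129;
3.51 3.34 -0.02 -0.000 -0.001 -0.129;
3.06 3.77 -0.02 -0.000 -0.001 -0.129;
2.55 4.13 -0.02 -0.000 -0.001 -0.129;
2.00 4.42 -0.02 -0.000 -0.001 -0.129;
1.41 4.64 -0.02 -0.000 -0.001 -0.129;
0.81 4.78 -0.02 -0.000 -0.001 -0.129;
0.19 4.85 -0.02 -0.000 -0.001 -0.129
```

Call:
play_rows(
  targets="4.6 1.2 0 0 0 -0.128 -1;4.4 1.8 0 0 0 -0.128 -1;4.2 2.3 0 0 0 -0.128 -1;3.9 2.8 0 0 0 -0.128 -1;3.5 3.3 0 0 0 -0.128 -1;3.0 3.7 0 0 0 -0.128 -1;2.5 4.0 0 0 0 -0.128 -1;2.0 4.3 0 0 0 -0.128 -1;1.4 4.5 0 0 0 -0.128 -1;0.8 4.6 0 0 0 -0.128 -1;0.2 3.5 0 0 0 -0.1 -1;0 0 0 0 0 0 -1",
)

```text
time: 8.02
position: [0.5488, 0.2213, 0.3382]
tool_rot: [-0.236, -3.094, 0.015]
ft_force: [-0.3, 0.1, -4.7]
grip_width: 0.406
```

```bash
python3 - <<'E'
from h import *
st=ctrl.get_state();print(yaw(),st["position"],st["grip_width"]*87,st["ft_force"],st["joint_positions"])
plan([.569,.2255,.345],81)
d=snap("wrist");save(d,"w5.png");pickle.dump(d,open("w5.pkl","wb"))
s=snap("side");save(s,"s5.png",(280,80,420,210),4);pickle.dump(s,open("s5.pkl","wb"))
E
```

```text
(np.float64(81.30370329467797), array([-0.03919684, -0.00653626, -0.99921013])) [0.54879072 0.22128236 0.33821777] 35.30533268626067 [-0.27098908  0.09357749 -4.65961535] [-0.70448471  0.2575284   0.32881384  1.68242444 -0.09571034  1.25518232
  1.06616109]
n 1 tot tool cm [-1.91  0.71 -0.76] rot [-0.012 -0.038  0.005]
-1.91 0.71 -0.76 -0.012 -0.038 0.005
```

View pics/w5.png

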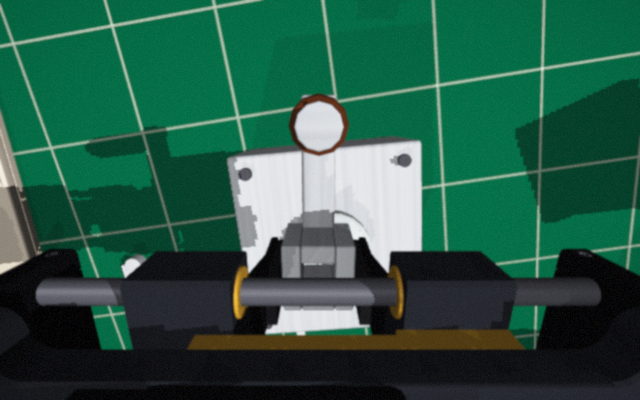

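View pics/s5.png

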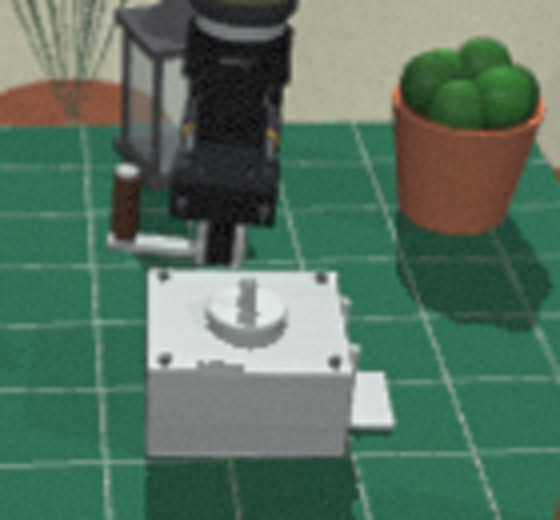

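Call:
play_rows(
  targets="-1 0.4 -0.4 -0.006 -0.02 0 -1;-0.8 0.3 -0.4 -0.006 -0.018 0 -1;0 0 0 0 0 0 -1",
)

```text
time: 8.5
position: [0.5702, 0.2179, 0.3459]
tool_rot: [0.257, 3.128, -0.006]
ft_force: [-0.5, -0.7, -4.2]
grip_width: 0.406
```

```bash
python3 - <<'E'
from h import *
print(yaw());plan([.569,.2255,.345],81)
E
```

```text
(np.float64(80.60961231342745), array([ 0.00279739, -0.00412647, -0.99998757]))
n 1 tot tool cm [0.24 0.73 0.09] rot [-0.004  0.003 -0.007]
0.24 0.73 0.09 -0.004 0.003 -0.007
```

Call:
play_rows(
  targets="0.2 0.7 0.1 -0.004 0.003 -0.007 -1;0 0 0 0 0 0 -1;0 0 0 0 0 0 -1",
)

```text
time: 8.88
position: [0.5691, 0.2252, 0.3449]
tool_rot: [-0.247, -3.132, -0.001]
ft_force: [-0.2, -0.3, -3.7]
grip_width: 0.413
```

```bash
python3 - <<'E'
from h import *
print(yaw());plan([.569,.2255,.315],81)
E
```

```text
(np.float64(80.99469601351463), array([-1.92862009e-04,  8.94491974e-04, -9.99999581e-01]))
n 1 tot tool cm [0.02 0.02 2.99] rot [ 0.001 -0.    -0.   ]
0.02 0.02 2.99 0.001 -0.000 -0.000
```

Call:
play_rows(
  targets="0 0 1.3 0 0 0 -1;0 0 1.0 0 0 0 -1;0 0 0 0 0 0 -1",
)

```text
time: 9.25
position: [0.5686, 0.2252, 0.3195]
tool_rot: [-0.246, -3.13, -0.0]
ft_force: [0.4, -0.5, -4.3]
grip_width: 0.409
```

```bash
python3 - <<'E'
from h import *
print(yaw());plan([.569,.2255,.310],81)
s=snap("side");save(s,"s6.png",(310,100,390,190),6);pickle.dump(s,open("s6.pkl","wb"))
d=snap("wrist");save(d,"w6.png",(200,100,440,330),3)
E
```

```text
(np.float64(81.0106102516938), array([-1.70718620e-03,  1.96134088e-04, -9.99998524e-01]))
n 1 tot tool cm [-0.04  0.04  0.95] rot [-0.    -0.002  0.   ]
-0.04 0.04 0.95 -0.000 -0.002 0.000
```

View pics/s6.png

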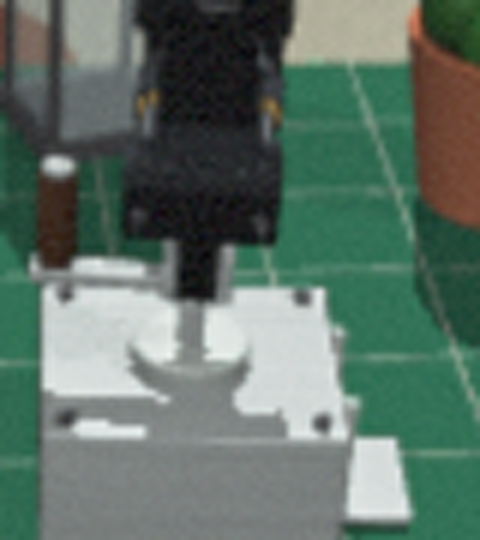

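View pics/w6.png

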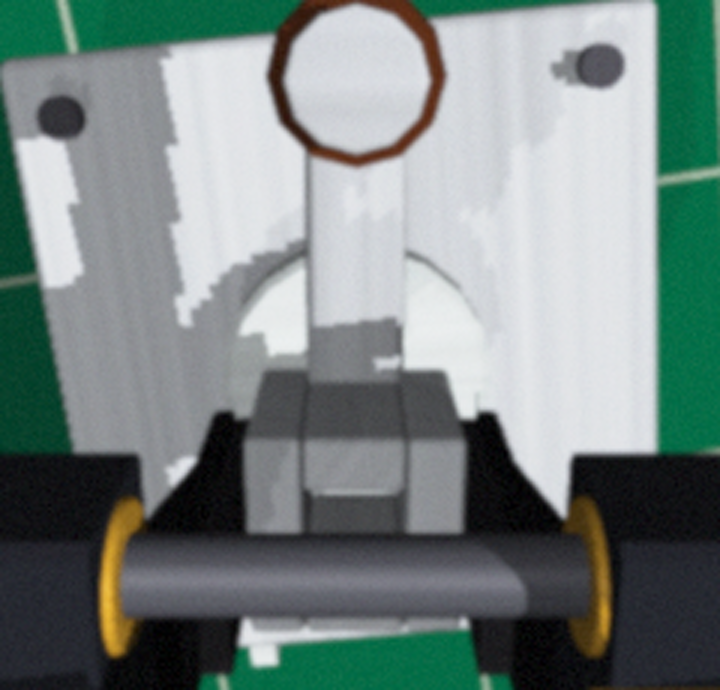

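```bash
python3 - <<'E'
from h import *
s=pickle.load(open("s6.pkl","rb"))
for S in([.5675,.2255],[.565,.2255],[.57,.2255]): print(proj(s,S+[.124]),proj(s,S+[.145]),proj(s,S+[.097]))
d=snap("wrist");pickle.dump(d,open("w6.pkl","wb"));st=ctrl.get_state();m=Ro.from_rotvec(st["tool_rot"]).as_matrix()
# fit collar edge points (crop coords) on z=.097
pts=[(262,291),(248,318),(290,258),(413,257),(440,275),(462,298),(480,330)]
Q=np.array([plane(d,200+u/3,100+v/3,.097)[:2] for u,v in pts])
A=np.c_[2*Q,np.ones(len(Q))];x=np.linalg.lstsq(A,(Q**2).sum(1),rcond=None)[0];print("circle",x[:2],np.sqrt(x[2]+x[:2]@x[:2]))
from scipy.optimize import least_squares
r=least_squares(lambda c:np.hypot(*(Q-c).T)-.032,[.567,.226]);print("fixed r",r.x,r.fun)
c=plane(d,200+357/3,100+76/3,st["position"][2]-.122);print("cap in tool",m.T@(c-st["position"]))
print("hub:",(np.array(st["position"])+m@[c@[0,0,0]+.002,0.0005,0])[:2])
E
```

```text
[341.83661777 149.1743211 ] [342.20903542 143.47762184] [341.36781945 156.32524067]
[341.05404624 149.19013072] [341.41811384 143.492786  ] [340.59577069 156.34182757]
[342.61895468 149.15855077] [342.99971626 143.46250185] [342.13964116 156.30868718]
circle [0.56366901 0.22887129] 0.028235905345061024
fixed r [0.56888273 0.22789312] [-5.67487922e-04 -1.94682925e-03  1.87023218e-03  6.95272548e-04
 -2.10981958e-05 -5.96307665e-04 -1.09251056e-03]
cap in tool [0.07481553 0.0014055  0.12196544]
hub: [0.56726894 0.22613718]
```

Call:
play_rows(
  targets="0.1 0.15 0.3 0 -0.002 0 -1;0 0 0.3 0 0 0 -1;0 0 0 0 0 0 -1",
)

```text
time: 9.78
position: [0.5686, 0.2272, 0.3155]
tool_rot: [0.246, 3.128, 0.003]
ft_force: [0.0, -0.1, -3.2]
grip_width: 0.409
```

Call:
play_rows(
  targets="0 0 0.4 0 0 0 -1;0 0 0.3 0 0 0 -1;0 0 0 0 0 0 -1",
)

```text
time: 10.15
position: [0.5686, 0.2273, 0.3083]
tool_rot: [0.246, 3.128, 0.004]
ft_force: [-0.3, 0.4, -2.8]
grip_width: 0.406
```

Call:
play_rows(
  targets="0 0 0.3 0 0 0 -1;0 0 0.3 0 0 0 -1;0 0 0 0 0 0 -1",
)

```text
time: 10.52
position: [0.568, 0.227, 0.302]
tool_rot: [0.246, 3.13, 0.002]
ft_force: [-1.1, -0.7, -3.3]
grip_width: 0.407
```

Call:
play_rows(
  targets="0 0 0.3 0 0 0 -1;0 0 0.3 0 0 0 -1;0 0 0 0 0 0 -1",
)

```text
time: 10.9
position: [0.5678, 0.2265, 0.2984]
tool_rot: [0.247, 3.132, 0.002]
ft_force: [-0.7, -0.5, -5.7]
grip_width: 0.406
```

Call:
play_rows(
  targets="0 0 0.3 0 0 0 -1;0 0 0.3 0 0 0 -1;0 0 0 0 0 0 -1",
)

```text
time: 11.28
position: [0.5678, 0.2266, 0.2913]
tool_rot: [0.247, 3.132, 0.002]
ft_force: [-1.1, -0.5, -4.7]
grip_width: 0.407
```

```bash
python3 - <<'E'
from h import *
st=ctrl.get_state();print(yaw(),st["position"],st["ft_force"],st["torque"])
E
```

```text
(np.float64(80.99686469582541), array([ 1.14734820e-04,  1.03417928e-03, -9.99999459e-01])) [0.56775785 0.22658334 0.29129708] [-1.05486184 -0.51498785 -4.70209555] [-0.12494372  0.19415118  0.04787851]
```

It's dropping over the square with no resistance: the underside is at about 0.102 and home is 0.097.

Call:
play_rows(
  targets="0 0 0.3 0 0 0 -1;0 0 0.3 0 0 0 -1;0 0 0 0 0 0 -1",
)

```text
time: 11.65
position: [0.5678, 0.2266, 0.286]
tool_rot: [-0.247, -3.132, -0.002]
ft_force: [-2.3, -0.8, -3.4]
grip_width: 0.411
```

Call:
play_rows(
  targets="0 0 0.2 0 0 0 -1;0 0 0 0 0 0 -1;0 0 0 0 0 0 -1",
)

```text
time: 12.02
position: [0.5678, 0.2264, 0.286]
tool_rot: [-0.247, -3.132, -0.003]
ft_force: [-2.7, -0.7, -1.3]
grip_width: 0.408
```

Call:
play_rows(
  targets="0 0 0 0 0 0.1 -1;0 0 0 0 0 0.1 -1;0 0 0 0 0 0.1 -1;0 0 0 0 0 0 -1",
)

```text
time: 12.52
position: [0.5672, 0.226, 0.286]
tool_rot: [-0.722, -3.055, 0.0]
ft_force: [-2.5, -2.1, -0.6]
grip_width: 0.406
```

```bash
python3 - <<'E'
from h import *
st=ctrl.get_state();print(yaw(st),st["position"],st["ft_force"],st["torque"],st["joint_positions"])
d=snap("side");save(d,"s7.png",(290,90,410,200),5)
E
```

```text
(np.float64(63.406874731812394), array([-2.42254869e-03,  4.22180500e-04, -9.99996977e-01])) [0.56724812 0.22603264 0.2860131 ] [-2.54875245 -2.1442518  -0.63524432] [-0.40146954  0.56774162  0.07243812] [-0.73131725  0.33216974  0.37286706  1.70753763 -0.13322738  1.12878361
  0.78704811]
```

View pics/s7.png

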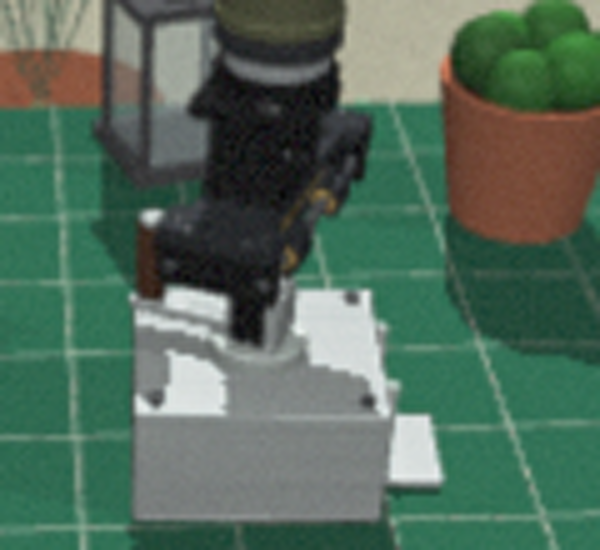

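Call:
play_rows(
  targets="0 0 0 0 0 0.12 -1;0 0 0 0 0 0.12 -1;0 0 0 0 0 0.12 -1;0 0 0 0 0 0.12 -1;0 0 0 0 0 0.12 -1;0 0 0 0 0 0 -1",
)

```text
time: 13.32
position: [0.5674, 0.2263, 0.286]
tool_rot: [-1.598, -2.703, 0.001]
ft_force: [-2.3, -1.2, -0.1]
grip_width: 0.405
```

```bash
python3 - <<'E'
from h import *
st=ctrl.get_state();print(yaw(st),st["position"],st["ft_force"],st["torque"],st["joint_positions"])
d=snap("side");save(d,"s8.png",(290,90,410,200),5)
E
```

```text
(np.float64(28.814633840998834), array([-1.77951074e-03,  5.32666231e-05, -9.99998415e-01])) [0.56737535 0.22633991 0.28603657] [-2.34360923 -1.18692114 -0.1215019 ] [-0.4449798   0.5479175  -0.06304189] [-0.80821883  0.34212436  0.46700342  1.70994965 -0.16847455  1.13094125
  0.21067287]
```

View pics/s8.png

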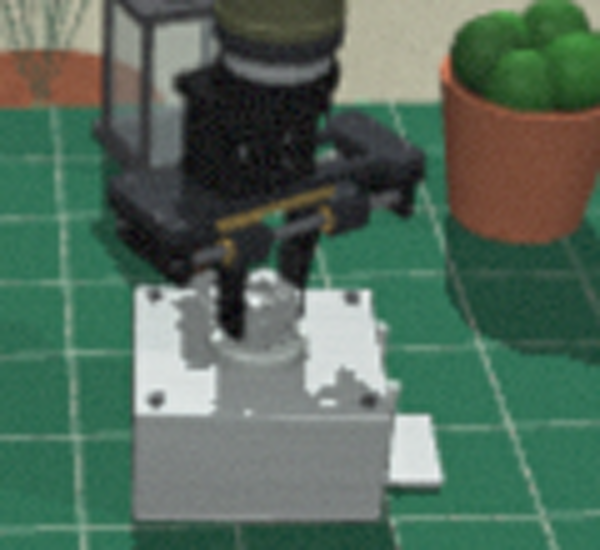

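Call:
play_rows(
  targets="0 0 0 0 0 0.13 -1;0 0 0 0 0 0.13 -1;0 0 0 0 0 0.13 -1;0 0 0 0 0 0.13 -1;0 0 0 0 0 0.13 -1;0 0 0 0 0 0.13 -1;0 0 0 0 0 0.13 -1;0 0 0 0 0 0 -1",
)

```text
time: 14.38
position: [0.5677, 0.2264, 0.286]
tool_rot: [-2.625, -1.726, 0.001]
ft_force: [-3.5, -1.3, -0.2]
grip_width: 0.413
```

```bash
python3 - <<'E'
from h import *
st=ctrl.get_state();print(yaw(st),st["position"],st["ft_force"],st["torque"],st["joint_positions"])
d=snap("side");save(d,"s9.png",(290,90,410,200),5);d=snap("top");save(d,"t9.png",(205,100,305,200),6)
E
```

```text
(np.float64(-23.347164251637338), array([-6.70166045e-04, -4.40106473e-04, -9.99999679e-01])) [0.56770641 0.22640359 0.2860146 ] [-3.4735689  -1.28525351 -0.15814112] [-0.43082601  0.6803319  -0.00923303] [-0.92882967  0.36546742  0.61899316  1.71375295 -0.23037438  1.13681855
 -0.65076316]
```

View pics/s9.png

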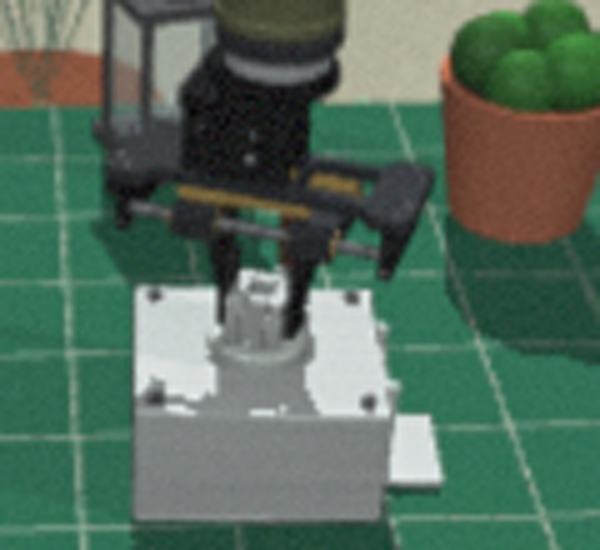

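View pics/t9.png

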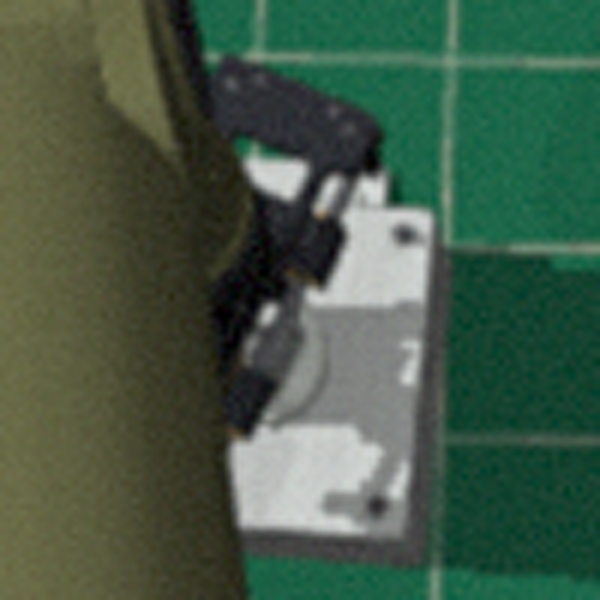

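Call:
play_rows(
  targets="0 0 0 0 0 0.13 -1;0 0 0 0 0 0.13 -1;0 0 0 0 0 0.13 -1;0 0 0 0 0 0.13 -1;0 0 0 0 0 0 -1",
)

```text
time: 15.1
position: [0.5679, 0.2261, 0.286]
tool_rot: [2.98, 0.994, -0.001]
ft_force: [-2.5, -0.8, -0.1]
grip_width: 0.409
```

```bash
python3 - <<'E'
from h import *
st=ctrl.get_state();print(yaw(st),st["position"],st["ft_force"],st["torque"],st["joint_positions"])
E
```

```text
(np.float64(-53.09217052875785), array([-3.01330872e-04, -2.56848865e-04, -9.99999922e-01])) [0.5678735  0.22613881 0.28603949] [-2.48851021 -0.8096013  -0.08230409] [-0.47194724  0.69012676 -0.00744163] [-1.00014     0.38493885  0.71250259  1.71615378 -0.27304287  1.14275843
 -1.13580981]
```

Call:
play_rows(
  targets="0 0 0 0 0 0.1 -1;0 0 0 0 0 0.1 -1;0 0 0 0 0 0.1 -1;0 0 0 0 0 0 -1",
)

```text
time: 15.6
position: [0.5679, 0.226, 0.286]
tool_rot: [3.092, 0.553, -0.001]
ft_force: [-3.8, -0.8, -0.7]
grip_width: 0.41
```

```bash
python3 - <<'E'
from h import *
st=ctrl.get_state();print(yaw(st),st["position"],st["ft_force"],st["torque"],st["joint_positions"])
E
```

```text
(np.float64(-69.72689467796673), array([-3.17563811e-04, -3.39517852e-04, -9.99999892e-01])) [0.56791465 0.22600421 0.28600819] [-3.7996568  -0.81547102 -0.65634589] [-0.37973166  0.72812772 -0.02749037] [-1.04097176  0.39875294  0.7673799   1.71749352 -0.29989483  1.14745386
 -1.40480723]
```

Call:
play_rows(
  targets="0 0 0 0 0 0.1 -1;0 0 0 0 0 0.1 -1;0 0 0 0 0 0.1 -1;0 0 0 0 0 0 -1",
)

```text
time: 16.1
position: [0.568, 0.2258, 0.286]
tool_rot: [3.14, 0.101, -0.001]
ft_force: [-2.6, -0.8, 0.0]
grip_width: 0.41
```

```bash
python3 - <<'E'
from h import *
st=ctrl.get_state();print(yaw(st),st["position"],st["ft_force"],st["torque"],st["joint_positions"])
E
```

```text
(np.float64(-86.32549604749931), array([-4.18448580e-04, -3.08211734e-04, -9.99999865e-01])) [0.56795125 0.22582266 0.28601085] [-2.64727477 -0.77004912  0.00472787] [-0.40465039  0.80743059  0.00515648] [-1.08216143  0.41506227  0.82423944  1.71881005 -0.3295505   1.15339579
 -1.67098786]
```

Call:
play_rows(
  targets="0 0 0 0 0 0.1 -1;0 0 0 0 0 0.1 -1;0 0 0 0 0 0.1 -1;0 0 0 0 0 0 -1",
)

```text
time: 16.6
position: [0.5679, 0.2258, 0.286]
tool_rot: [3.121, -0.348, -0.001]
ft_force: [-2.8, -1.7, 0.0]
grip_width: 0.409
```

```bash
python3 - <<'E'
from h import *
st=ctrl.get_state();print(yaw(st),st["position"],st["ft_force"],st["torque"],st["joint_positions"])
E
```

```text
(np.float64(-102.72811388870186), array([-5.10588332e-04, -1.04565276e-03, -9.99999323e-01])) [0.56790267 0.22580493 0.28602719] [-2.79795719 -1.7373258   0.02832766] [-0.46559291  0.88908328  0.32175951] [-1.12354945  0.43428505  0.88244621  1.7199754  -0.36123096  1.16085142
 -1.93249575]
```

Call:
play_rows(
  targets="0 0 0 0 0 0.08 -1;0 0 0 0 0 0.08 -1;0 0 0 0 0 0 -1",
)

```text
time: 16.98
position: [0.5679, 0.226, 0.2861]
tool_rot: [3.086, -0.569, 0.001]
ft_force: [-2.9, -2.3, -0.4]
grip_width: 0.411
```

```bash
python3 - <<'E'
from h import *
st=ctrl.get_state();print(yaw(st),st["position"],st["ft_force"],st["torque"],st["joint_positions"])
d=snap("wrist");save(d,"w10.png");d=snap("side");save(d,"s10.png",(290,90,410,200),5)
E
```

```text
(np.float64(-110.90363376341618), array([ 1.95252754e-04, -3.22249335e-03, -9.99994789e-01])) [0.56794708 0.226043   0.28606802] [-2.93181803 -2.27883655 -0.41440244] [-0.42864513  0.85336224  0.42242256] [-1.14519767  0.44568894  0.91265096  1.72013278 -0.37682068  1.16496061
 -2.06325045]
```

View pics/w10.png

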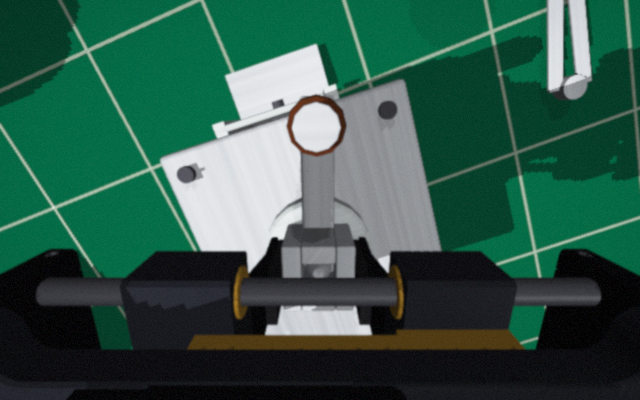

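View pics/s10.png

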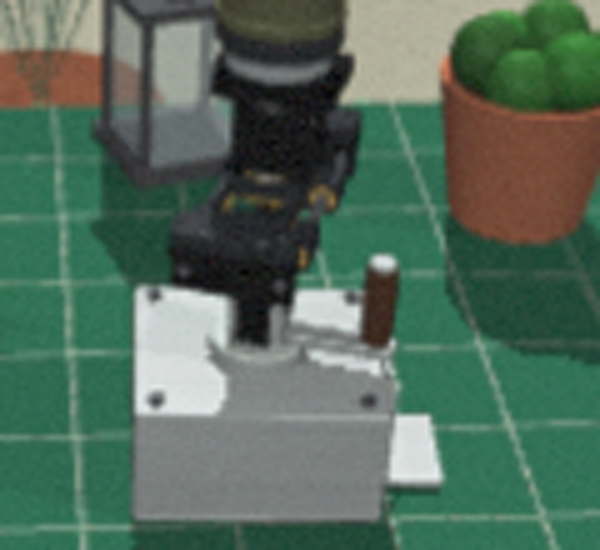

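Call:
play_rows(
  targets="0 0 0 0 0 0.1 -1;0 0 0 0 0 0.1 -1",
)

```text
time: 17.32
position: [0.5681, 0.2259, 0.2861]
tool_rot: [3.015, -0.868, 0.003]
ft_force: [-2.4, -2.9, 0.6]
grip_width: 0.413
```

```bash
python3 - <<'E'
from h import *
st=ctrl.get_state();print(yaw(st),st["position"],st["ft_force"],st["torque"],st["joint_positions"])
d=snap("top");save(d,"t11.png",(205,100,305,200),6)
d=snap("wrist");save(d,"w11.png",(190,20,440,320),2.4)
E
```

```text
(np.float64(-122.11000694887417), array([ 8.88582090e-04, -4.24629488e-03, -9.99990590e-01])) [0.56807635 0.22588033 0.28614853] [-2.39365769 -2.9348425   0.60212256] [-0.59275517  0.7607563   1.4177589 ] [-1.17290809  0.46202267  0.9538773   1.72080713 -0.40098297  1.17107679
 -2.2397603 ]
```

View pics/t11.png

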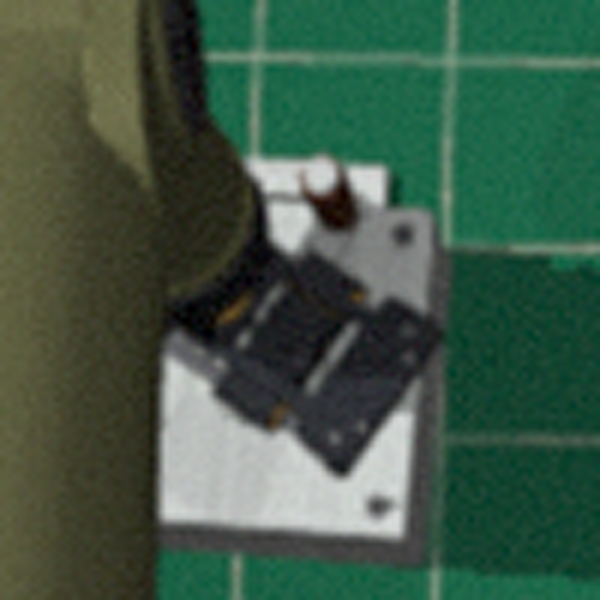

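View pics/w11.png

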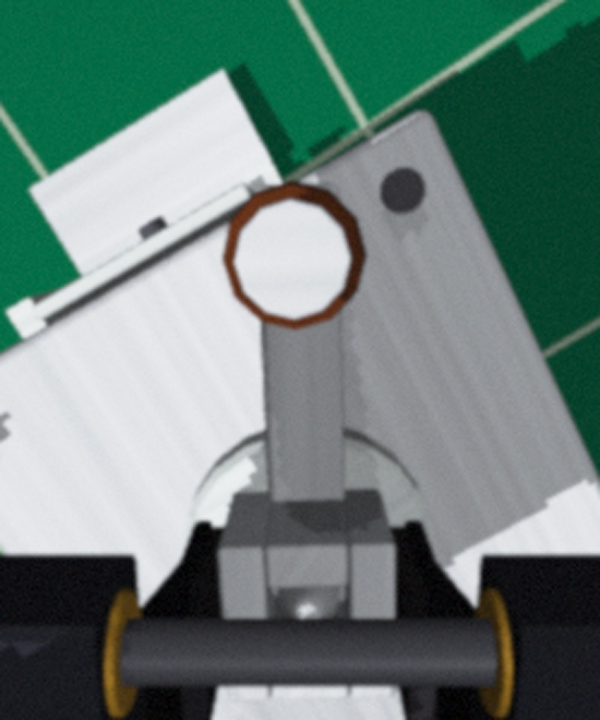

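Call:
play_rows(
  targets="0 0 0 0 0 0.06 -1;0 0 0 0 0 0 -1;0 0 0 0 0 0 -1",
)

```text
time: 17.8
position: [0.5682, 0.2256, 0.2871]
tool_rot: [2.993, -0.948, 0.001]
ft_force: [-4.1, -2.1, 4.3]
grip_width: 0.405
```

```bash
python3 - <<'E'
from h import *
st=ctrl.get_state();print(yaw(st),st["position"],st["ft_force"],st["torque"],st["joint_positions"])
d=snap("wrist");save(d,"w12.png",(190,20,440,320),2.4);pickle.dump(d,open("w12.pkl","wb"))
w1=pickle.load(open("w1.pkl","rb"))
for X in ((.655,.25),(.655,.225),(.66,.25),(.66,.225),(.65,.24)):
  for D in (w1,d):
    for z in(.1,):
      u,v=proj(D,[*X,z]); 
      if 0<u<639 and 0<v<399: print(X,u,v,dep(D,u,v))
E
```

```text
(np.float64(-125.15510618656721), array([ 1.53854851e-04, -2.53284788e-03, -9.99996780e-01])) [0.56818036 0.22558818 0.28712729] [-4.06976595 -2.08061367  4.31148476] [-0.35280157  1.12654941  0.65409518] [-1.17978358  0.46568177  0.96576109  1.72010852 -0.40904651  1.17517022
 -2.28627893]
(0.655, 0.25) 468.2820903275403 30.54586419494518 [ 0.69962984  0.27218982 -0.00196398]
(0.655, 0.25) 190.16042821238176 154.9161573767018 [0.65759495 0.25825383 0.08002348]
(0.655, 0.225) 463.31406570746026 76.97089959320522 [6.98690378e-01 2.34206024e-01 1.82382002e-04]
(0.655, 0.225) 225.7708643463348 127.4365339197403 [0.66718035 0.24966315 0.00623286]
(0.66, 0.25) 476.94055704111736 30.364089675887357 [ 0.70674376  0.27198138 -0.00100618]
(0.66, 0.25) 183.88599680186917 147.2577871078712 [ 6.76062294e-01  2.91496625e-01 -4.33162572e-04]
(0.66, 0.225) 471.6391606953817 76.80281847120695 [ 7.06584310e-01  2.34283867e-01 -6.61632801e-04]
(0.66, 0.225) 219.59353403425638 119.38365078387946 [0.67492025 0.24953825 0.00670771]
(0.65, 0.24) 457.73027699627744 49.728882127014884 [0.68880664 0.25574994 0.00595133]
(0.65, 0.24) 210.3401452680757 151.79161869863523 [0.65149206 0.24527557 0.08505995]
```

View pics/w12.png

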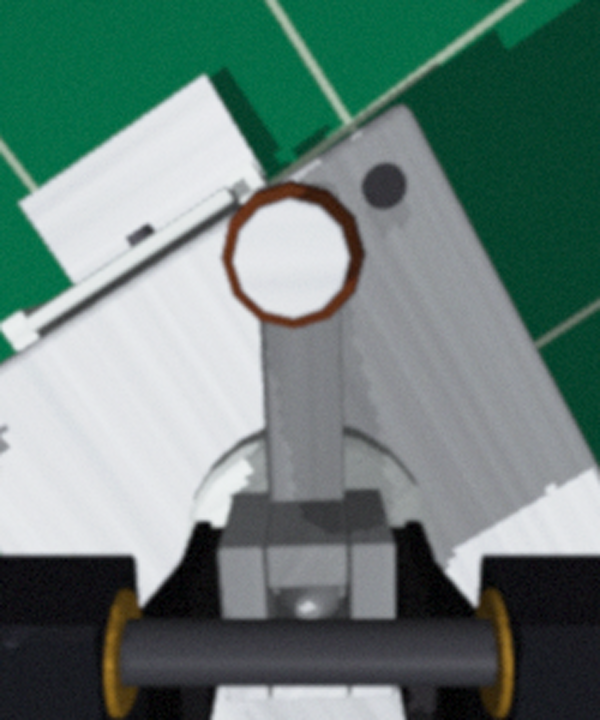

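```bash
python3 - <<'E'
from h import *
d=pickle.load(open("w12.pkl","rb"));w1=pickle.load(open("w1.pkl","rb"))
for v in range(118,136,2): print(v,np.round(dep(d,246,v),4))
print("w1 gate")
for u in range(436,456,2): print(u,np.round(dep(w1,u,95),4))
E
```

```text
118 [0.6578 0.222  0.0545]
120 [0.6568 0.2228 0.055 ]
122 [0.6559 0.2238 0.0539]
124 [0.6518 0.2183 0.085 ]
126 [0.6509 0.2189 0.0854]
128 [0.6499 0.2194 0.086 ]
130 [0.649  0.2201 0.0864]
132 [0.6487 0.2223 0.0792]
134 [0.649  0.2264 0.0641]
w1 gate
436 [0.645  0.2157 0.0845]
438 [0.6751 0.219  0.0061]
440 [0.6765 0.2189 0.0072]
442 [0.6783 0.2189 0.0071]
444 [0.6807 0.2189 0.0055]
446 [0.682  0.2188 0.0067]
448 [0.684  0.2188 0.0062]
450 [0.6856 0.2187 0.0067]
452 [0.6873 0.2187 0.007 ]
454 [0.6896 0.2187 0.0058]
```

Call:
play_rows(
  targets="0 0 0 0 0 -0.07 -1;0 0 0 0 0 -0.07 -1;0 0 0 0 0 0 -1",
)

```text
time: 18.23
position: [0.5682, 0.2257, 0.2869]
tool_rot: [3.056, -0.72, 0.002]
ft_force: [-2.4, -2.0, -0.1]
grip_width: 0.41
```

```bash
python3 - <<'E'
from h import *
st=ctrl.get_state();print(yaw(st),st["position"],st["ft_force"],st["torque"],st["time"])
E
```

```text
(np.float64(-116.50470734973035), array([ 8.29833169e-04, -2.26433248e-03, -9.99997092e-01])) [0.56819157 0.22565802 0.28691001] [-2.37038081 -2.02171326 -0.1328968 ] [-0.63450151  0.65820471  1.51645137] 18.225
```

Call:
play_rows(
  targets="0 0 0 0 0 0 -1;0 0 0 0 0 0 -1",
)

```text
time: 18.48
position: [0.5682, 0.2258, 0.2868]
tool_rot: [3.056, -0.717, 0.003]
ft_force: [-1.1, -2.3, 0.1]
grip_width: 0.408
```

```bash
python3 - <<'E'
from h import *
st=ctrl.get_state();print(yaw(st),st["position"],st["ft_force"],st["torque"],st["time"],st["joint_torque"])
E
```

```text
(np.float64(-116.40519886078606), array([ 9.50725612e-04, -2.97211845e-03, -9.99995131e-01])) [0.56818201 0.2257861  0.28684499] [-1.14773285 -2.31144823  0.10535925] [-0.56417617  0.74465646  1.43463917] 18.475 [  0.51848123 -39.30152893  11.95357472 -28.67903888  -1.27040394
  -1.07696135  -1.43923659]
```

```bash
python3 - <<'E'
from h import *
d=snap("wrist");save(d,"w13.png",(190,20,440,320),2.4);pickle.dump(d,open("w13.pkl","wb"))
E
```

```text
(no output)
```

View pics/w13.png

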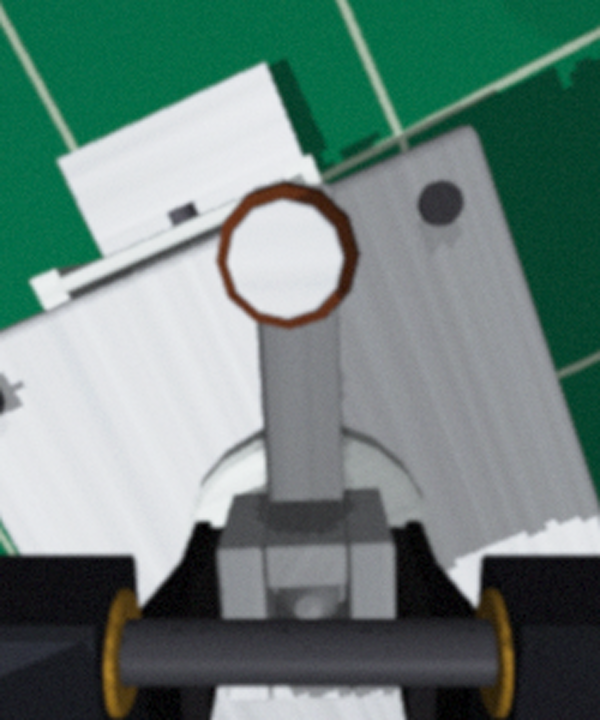

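Call:
play_rows(
  targets="0 0 0 0 0 -0.06 -1;0 0 0 0 0 0 -1",
)

```text
time: 18.77
position: [0.5683, 0.2257, 0.2868]
tool_rot: [3.076, -0.63, 0.002]
ft_force: [-2.2, -2.3, -0.5]
grip_width: 0.407
```

```bash
python3 - <<'E'
from h import *
st=ctrl.get_state();print(yaw(st),st["position"],st["ft_force"],st["torque"],st["time"])
E
```

```text
(np.float64(-113.16050253261217), array([ 9.81920994e-04, -1.81581943e-03, -9.99997869e-01])) [0.56827275 0.22569681 0.28683939] [-2.24070022 -2.31914886 -0.54150616] [-0.42159534  0.67131189  0.84488768] 18.775
```

Torque is falling as I back off, so I'll continue in small steps.

Call:
play_rows(
  targets="0 0 0 0 0 -0.06 -1;0 0 0 0 0 0 -1",
)

```text
time: 19.02
position: [0.5682, 0.2257, 0.2866]
tool_rot: [3.093, -0.541, 0.002]
ft_force: [-2.3, -2.4, -1.8]
grip_width: 0.409
```

```bash
python3 - <<'E'
from h import *
st=ctrl.get_state();print(yaw(st),st["position"],st["ft_force"],st["torque"],st["time"])
E
```

```text
(np.float64(-109.83349034305179), array([ 9.65856849e-04, -1.78104649e-03, -9.99997947e-01])) [0.56824935 0.22568366 0.28655222] [-2.29198479 -2.41560794 -1.77009492] [-0.6176707   0.61458923  1.03177643] 19.025
```

Call:
play_rows(
  targets="0 0 0 0 0 -0.07 -1;0 0 0 0 0 -0.07 -1;0 0 0 0 0 0 -1",
)

```text
time: 19.4
position: [0.5684, 0.2255, 0.2864]
tool_rot: [-3.123, 0.338, -0.001]
ft_force: [-1.9, -2.0, -0.0]
grip_width: 0.412
```

```bash
python3 - <<'E'
from h import *
st=ctrl.get_state();print(yaw(st),st["position"],st["ft_force"],st["torque"],st["time"])
d=snap("wrist");save(d,"w14.png",(190,20,440,320),2.4);pickle.dump(d,open("w14.pkl","wb"))
E
```

```text
(np.float64(-102.3552995746607), array([ 6.00272912e-04,  5.01089596e-04, -9.99999694e-01])) [0.56836443 0.22546428 0.28644616] [-1.88784604 -1.98678471 -0.0482169 ] [-0.40333682  0.71133847  0.37925292] 19.4
```

View pics/w14.png

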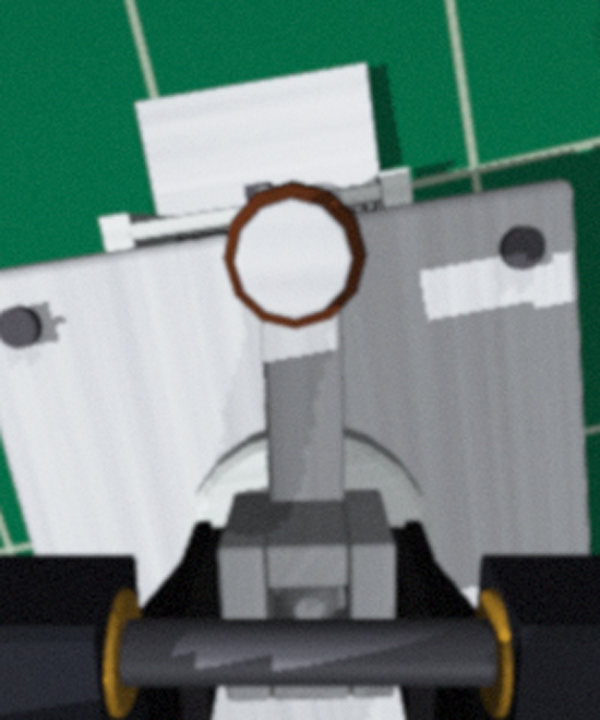

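Call:
play_rows(
  targets="0 0 0 0 0 -0.06 -1;0 0 0 0 0 -0.05 -1;0 0 0 0 0 0 -1",
)

```text
time: 19.82
position: [0.5684, 0.2255, 0.2862]
tool_rot: [-3.135, 0.178, -0.001]
ft_force: [-2.1, -1.8, -0.8]
grip_width: 0.409
```

```bash
python3 - <<'E'
from h import *
st=ctrl.get_state();print(yaw(st),st["position"],st["ft_force"],st["torque"],st["time"])
E
```

```text
(np.float64(-96.5091391856459), array([ 5.89893624e-04,  1.69880846e-03, -9.99998383e-01])) [0.56844586 0.22548316 0.28615795] [-2.0827217  -1.78530499 -0.83415493] [-0.31887876  0.62064601  0.12281493] 19.825
```

Call:
play_rows(
  targets="0 0 0 0 0 -0.06 -1;0 0 0 0 0 0 -1;0 0 -0.3 0 0 0 -1;0 0 -0.4 0 0 0 -1;0 0 -0.4 0 0 0 -1;0 0 0 0 0 0 -1",
)

```text
time: 20.58
position: [0.5687, 0.2257, 0.2972]
tool_rot: [-3.138, 0.099, -0.002]
ft_force: [-0.9, -2.0, -3.1]
grip_width: 0.411
```

```bash
python3 - <<'E'
from h import *
st=ctrl.get_state();print(yaw(st),st["position"],st["ft_force"],st["torque"],st["time"])
E
```

```text
(np.float64(-93.61942337468821), array([ 0.00163352,  0.00230723, -0.999996  ])) [0.56865737 0.22571939 0.29723317] [-0.90959386 -2.02364298 -3.07862236] [-0.27128321  0.45855905 -0.09914479] 20.575
```

```bash
python3 - <<'E'
from h import *
w1=pickle.load(open("w1.pkl","rb"));d=snap("wrist");pickle.dump(d,open("w15.pkl","wb"))
save(w1,"g1.png",(410,0,480,150),5 and 4);save(d,"g2.png",(190,20,440,220),3)
for y in (.20,.21,.245): print(proj(w1,[.650,y,.086]),proj(d,[.65,y,.086]))
E
```

```text
[442.10193233 119.57251013] [355.65330139 106.77962323]
[443.55524396 103.86984872] [338.75001503 107.89395532]
[448.96397     45.26312457] [279.88384013 111.78741953]
```

View pics/g1.png

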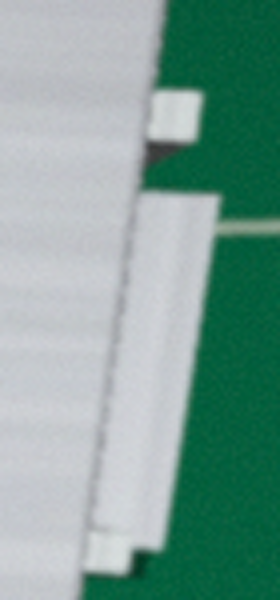

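View pics/g2.png

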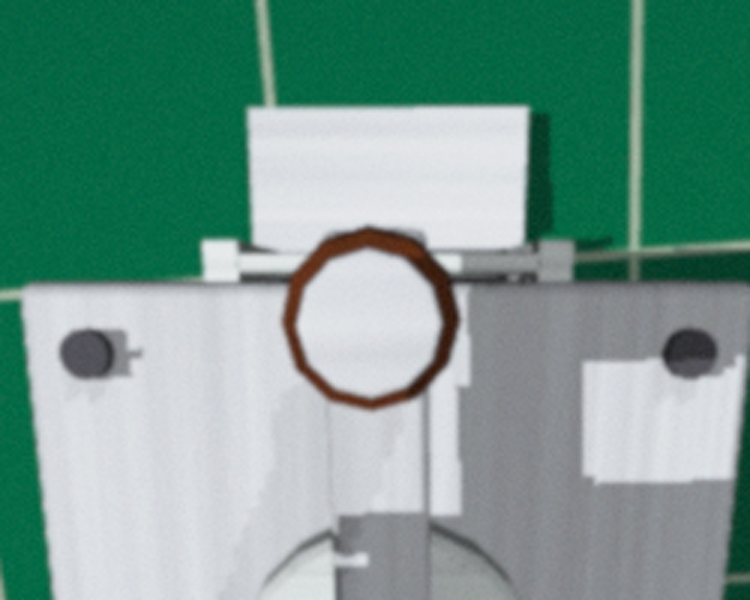

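The plate now spans the posts at box-top level (g2), whereas in g1 it wasn't visible there. With the stop torque felt too, the gate is open. I'll lift off and carry back.

Call:
play_rows(
  targets="0 0 -0.6 0 0 0 -1;0 0 -1.2 0 0 0 -1;0 0 -2 0 0 0 -1;0 0 -2.5 0 0 0 -1;0 0 -1.2 0 0 0 -1;0 0 0 0 0 0 -1",
)

```text
time: 21.38
position: [0.5692, 0.2259, 0.3793]
tool_rot: [-3.134, 0.099, -0.009]
ft_force: [0.0, -0.2, -4.0]
grip_width: 0.413
```

```bash
python3 - <<'E'
from h import *
st=ctrl.get_state();print(yaw(st),st["position"],st["ft_force"],st["torque"],st["time"],st["joint_positions"])
plan([.4385,-.291,.37],0,step=4.5)
d=snap("side");save(d,"s16.png");d=snap("wrist");save(d,"w16.png")
E
```

```text
(np.float64(-93.6296315587016), array([ 0.00608405,  0.0056769 , -0.99996538])) [0.5692219  0.22592952 0.37931896] [ 0.04358958 -0.24488303 -4.03704495] [-0.03669446  0.26713623  0.00385252] 21.375 [-1.13702701  0.33573226  0.89056322  1.61597312 -0.27215153  1.31136089
 -1.83937747]
n 12 tot tool cm [-9.78 52.42  0.56] rot [ 0.    -0.009 -1.634]
-0.81 4.37 0.05 0.000 -0.001 -0.136;
-1.40 4.22 0.05 0.000 -0.001 -0.136;
-1.96 3.99 0.05 0.000 -0.001 -0.136;
-2.48 3.69 0.05 0.000 -0.001 -0.136;
-2.96 3.31 0.05 0.000 -0.001 -0.136;
-3.38 2.88 0.06 0.000 -0.001 -0.136;
-3.74 2.40 0.06 0.000 -0.001 -0.136;
-4.03 1.87 0.06 0.000 -0.001 -0.136;
-4.25 1.30 0.06 0.000 -0.001 -0.136;
-4.39 0.71 0.07 0.000 -0.001 -0.136;
-4.44 0.11 0.07 0.000 -0.001 -0.136;
-4.42 -0.49 0.07 0.000 -0.001 -0.136
```

View pics/s16.png

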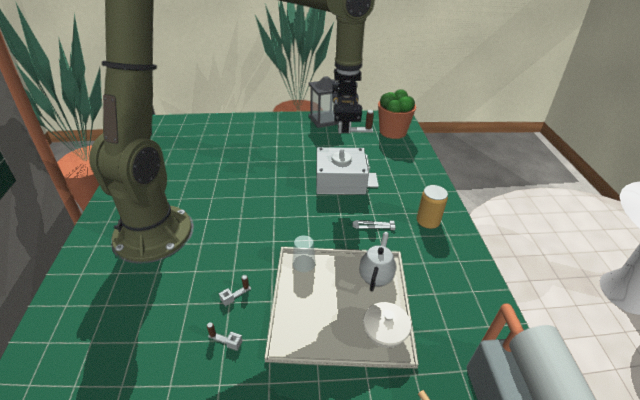

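View pics/w16.png

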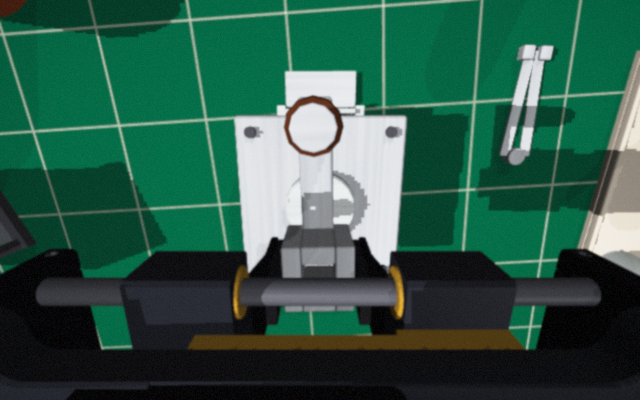

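Call:
play_rows(
  targets="-0.8 4.2 0 0 0 -0.13 -1;-1.4 4.1 0 0 -0.001 -0.13 -1;-1.9 3.9 0 0 -0.001 -0.13 -1;-2.4 3.6 0 0 -0.001 -0.13 -1;-2.9 3.2 0 0 -0.001 -0.13 -1;-3.3 2.8 0 0 -0.001 -0.13 -1;-3.6 2.3 0 0 -0.001 -0.13 -1;-3.9 1.8 0 0 -0.001 -0.13 -1;-4.1 1.3 0 0 -0.001 -0.13 -1;-4.2 0.7 0 0 -0.001 -0.13 -1;-3.5 0.1 0 0 0 -0.13 -1;-2 0 0 0 0 -0.07 -1;0 0 0 0 0 0 -1;0 0 0 0 0 0 -1",
)

```text
time: 23.22
position: [0.4378, -0.258, 0.3671]
tool_rot: [-2.308, -2.117, 0.023]
ft_force: [0.4, 0.4, -4.8]
grip_width: 0.406
```

```bash
python3 - <<'E'
from h import *
st=ctrl.get_state();print(yaw(st),st["position"],st["ft_force"],st["torque"],st["time"])
plan([.4385,-.291,.36],0,step=4.5)
E
```

```text
(np.float64(-4.952607890961941), array([-0.01694452, -0.00308206, -0.99985168])) [ 0.43782596 -0.25798157  0.36708475] [ 0.41856209  0.40462034 -4.7677259 ] [-0.15618958  0.02121812 -0.00825048] 23.225
n 1 tot tool cm [-3.28  0.36  0.72] rot [-0.017  0.004 -0.086]
-3.28 0.36 0.72 -0.017 0.004 -0.086
```

Call:
play_rows(
  targets="-1.7 0 0.4 -0.009 0.002 -0.02 -1;-1.6 0 0.4 -0.008 0.002 -0.01 -1;0 0 0 0 0 0 -1;0 0 0 0 0 0 -1",
)

```text
time: 23.72
position: [0.4376, -0.2856, 0.3578]
tool_rot: [-2.273, -2.164, -0.004]
ft_force: [0.6, -0.1, -3.9]
grip_width: 0.41
```

```bash
python3 - <<'E'
from h import *
st=ctrl.get_state();print(yaw(st),st["position"],st["time"])
plan([.434,-.294,.30],-3,step=4.5)
d=snap("wrist");save(d,"w17.png")
E
```

```text
(np.float64(-2.825734384460931), array([-1.22561071e-04,  4.22790835e-03, -9.99991055e-01])) [ 0.43759454 -0.28556871  0.35777542] 23.725
n 2 tot tool cm [-0.88 -0.32  5.77] rot [-0.    -0.004  0.003]
-0.44 -0.16 2.89 -0.000 -0.002 0.002;
-0.44 -0.16 2.89 -0.000 -0.002 0.002
```

View pics/w17.png

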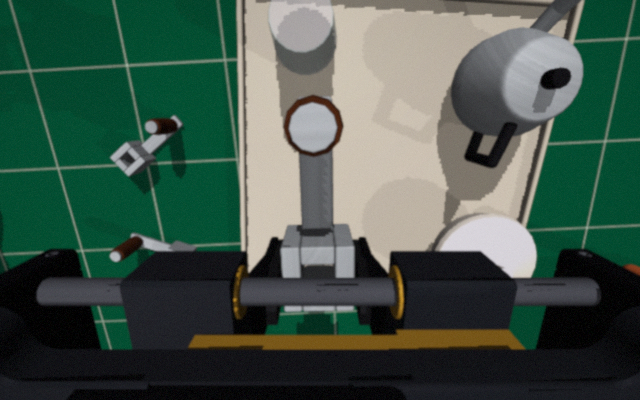

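Wrist view: the crank is held level, with its cap at (313,126) and free tray floor beneath. The tea things are untouched. I'll lower it.

Call:
play_rows(
  targets="-0.4 -0.2 3 0 -0.002 0.001 -1;-0.4 -0.1 3 0 -0.002 0 -1;0 0 2.5 0 0 0 -1;0 0 2.5 0 0 0 -1;0 0 0.5 0 0 0 -1;0 0 0 0 0 0 -1",
)

```text
time: 24.52
position: [0.4389, -0.2873, 0.2415]
tool_rot: [2.265, 2.176, 0.01]
ft_force: [0.1, -0.0, -4.3]
grip_width: 0.411
```

```bash
python3 - <<'E'
from h import *
st=ctrl.get_state();print(yaw(st),st["position"],st["ft_force"],st["time"])
plan([.434,-.294,.196],-3,step=4.5)
E
```

```text
(np.float64(-2.2999475687750786), array([ 0.00494454,  0.00377335, -0.99998066])) [ 0.43888878 -0.28731421  0.24149968] [ 0.06875783 -0.04151722 -4.2650955 ] 24.525
n 2 tot tool cm [-0.71 -0.48  4.54] rot [ 0.005 -0.004  0.012]
-0.35 -0.24 2.27 0.002 -0.002 0.006;
-0.35 -0.23 2.27 0.002 -0.002 0.006
```

Call:
play_rows(
  targets="-0.4 -0.3 1.2 0.003 -0.003 0.006 -1;-0.3 -0.2 1 0.002 -0.001 0.006 -1;0 0 0.6 0 0 0 -1;0 0 0.4 0 0 0 -1;0 0 0 0 0 0 -1",
)

```text
time: 25.15
position: [0.4345, -0.2948, 0.2093]
tool_rot: [2.277, 2.161, 0.002]
ft_force: [0.0, -0.3, -3.7]
grip_width: 0.41
```

```bash
python3 - <<'E'
from h import *
st=ctrl.get_state();print(yaw(st),st["position"],st["ft_force"],st["time"])
plan([.434,-.294,.196],-3,step=4.5)
E
```

```text
(np.float64(-2.9968722816130806), array([ 2.90407825e-03, -9.15976985e-04, -9.99995364e-01])) [ 0.43445278 -0.29475194  0.20930496] [ 2.45573880e-03 -3.08359060e-01 -3.70478548e+00] 25.15
n 1 tot tool cm [ 0.07 -0.05  1.33] rot [0.003 0.001 0.   ]
0.07 -0.05 1.33 0.003 0.001 0.000
```

Call:
play_rows(
  targets="0 0 0.5 0.003 0.001 0 -1;0 0 0.4 0 0 0 -1;0 0 0.2 0 0 0 -1;0 0 0 0 0 0 -1;0 0 0 0 0 0 -1",
)

```text
time: 25.78
position: [0.4349, -0.2948, 0.1979]
tool_rot: [2.278, 2.163, 0.001]
ft_force: [0.1, 0.3, -4.7]
grip_width: 0.408
```

Call:
play_rows(
  targets="0 0 0.2 0 0 0 -1;0 0 0 0 0 0 -1",
)

```text
time: 26.02
position: [0.435, -0.2948, 0.196]
tool_rot: [2.278, 2.163, 0.001]
ft_force: [-0.2, -0.5, -4.0]
grip_width: 0.411
```

Call:
play_rows(
  targets="0 0 0.15 0 0 0 -1;0 0 0 0 0 0 -1",
)

```text
time: 26.28
position: [0.4351, -0.2951, 0.1951]
tool_rot: [2.278, 2.163, 0.002]
ft_force: [-0.8, 0.6, -1.1]
grip_width: 0.413
```

Call:
play_rows(
  targets="0 0 0.1 0 0 0 -1;0 0 0 0 0 0 -1",
)

```text
time: 26.52
position: [0.4352, -0.2953, 0.1951]
tool_rot: [-2.278, -2.163, -0.003]
ft_force: [-0.2, 0.3, -2.7]
grip_width: 0.414
```

The crank is down on the tray floor. I'll release gently.

Call:
play_rows(
  targets="0 0 0 0 0 0 0;0 0 0 0 0 0 0.3;0 0 0 0 0 0 0.6;0 0 0 0 0 0 1;0 0 0 0 0 0 1;0 0 0 0 0 0 1;0 0 0 0 0 0 1",
  newtons=15,
)

```text
time: 27.4
position: [0.4362, -0.2959, 0.1957]
tool_rot: [2.276, 2.161, 0.004]
ft_force: [0.0, -0.1, 0.7]
grip_width: 0.989
```

```bash
python3 - <<'E'
from h import *
st=ctrl.get_state();print(yaw(st),st["position"],st["ft_force"],st["grip_width"])
d=snap("wrist");save(d,"w18.png")
E
```

```text
(np.float64(-2.968090661897707), array([ 4.27217634e-03, -5.29967021e-04, -9.99990734e-01])) [ 0.43615432 -0.29591728  0.19571725] [ 0.02347374 -0.09714809  0.67827637] 0.9890080983588192
```

View pics/w18.png

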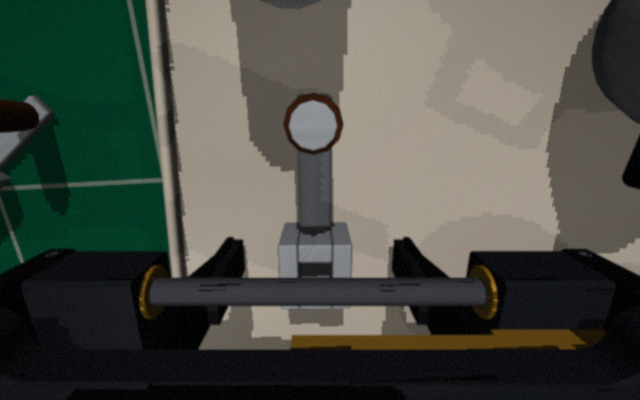

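The jaws are open and clear of the hub (pads at 240 and 396, hub 280–350). I'll go straight up, then check the crank and the gate.

Call:
play_rows(
  targets="0 0 -1 0 0 0 1;0 0 -2 0 0 0 1;0 0 -4 0 0 0 1;0 0 -4 0 0 0 1;0 0 -4 0 0 0 1;0 0 -2 0 0 0 1;0 0 0 0 0 0 1",
)

```text
time: 28.32
position: [0.4343, -0.2983, 0.3775]
tool_rot: [2.278, 2.154, 0.01]
ft_force: [-0.0, 0.0, -0.2]
grip_width: 1.001
```

```bash
python3 - <<'E'
from h import *
st=ctrl.get_state();print(yaw(st),st["position"],st["time"])
plan([.563,.143,.36],-60,step=5)
d=snap("wrist");save(d,"w19.png");d=snap("side");save(d,"s19.png",(180,120,430,380),2.2)
d=snap("top");save(d,"t19.png",(205,100,485,260),2.8)
E
```

```text
(np.float64(-3.210988547266499), array([ 9.37323595e-03, -4.34369044e-04, -9.99955976e-01])) [ 0.43432061 -0.29827138  0.37750355] 28.325
n 10 tot tool cm [44.78 10.36  1.85] rot [ 0.009 -0.005  0.991]
4.48 1.04 0.19 0.001 -0.000 0.099;
4.56 0.59 0.18 0.001 -0.000 0.099;
4.59 0.13 0.18 0.001 -0.000 0.099;
4.59 -0.32 0.18 0.001 -0.000 0.099;
4.53 -0.77 0.18 0.001 -0.000 0.099;
4.43 -1.22 0.17 0.001 -0.000 0.099;
4.29 -1.65 0.17 0.001 -0.000 0.099;
4.11 -2.07 0.17 0.001 -0.000 0.099;
3.88 -2.46 0.17 0.001 -0.000 0.099;
3.62 -2.83 0.17 0.001 -0.000 0.099
```

View pics/w19.png

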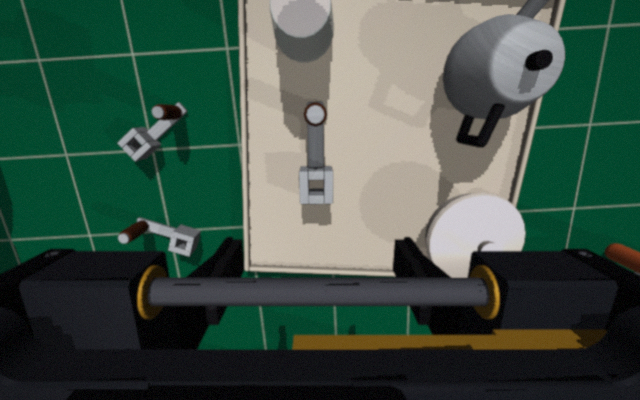

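View pics/s19.png

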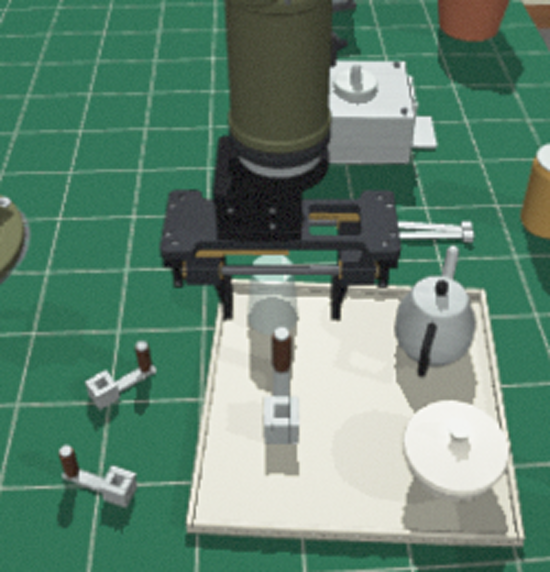

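View pics/t19.png

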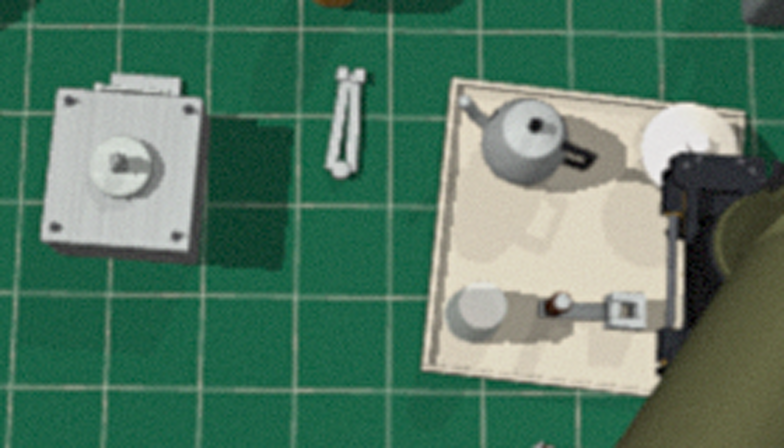

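```bash
python3 - <<'E'
from h import *
d=pickle.load(open("w12.pkl","rb"));e=pickle.load(open("w15.pkl","rb"))
for D in(d,e):
  for y in (.24,.245,.25):
    u,v=proj(D,[.65,y,.086]); print([tuple(np.round(dep(D,u,v+k),4)) for k in(-2,0,2)])
d=snap("wrist")
print("hub",plane(d,316.5,185,.04),"cap",plane(d,316,113,.073))
t=snap("top");o=pickle.load(open("top0.pkl","rb"))
a=cv2.absdiff(t["pixels"],o["pixels"])[100:200,205:345];print(a.max(2).max());cv2.imwrite("pics/df.png",cv2.resize(np.hstack([o["pixels"][115:170,205:295],t["pixels"][115:170,205:295]]),None,fx=4,fy=4,interpolation=cv2.INTER_CUBIC))
E
```

```text
[(np.float64(0.651), np.float64(0.2396), np.float64(0.0848)), (np.float64(0.6502), np.float64(0.2407), np.float64(0.084)), (np.float64(0.6502), np.float64(0.2448), np.float64(0.0737))]
[(np.float64(0.651), np.float64(0.2445), np.float64(0.0852)), (np.float64(0.6505), np.float64(0.2469), np.float64(0.0807)), (np.float64(0.6506), np.float64(0.2518), np.float64(0.069))]
[(np.float64(0.651), np.float64(0.2498), np.float64(0.0845)), (np.float64(0.6506), np.float64(0.2524), np.float64(0.0798)), (np.float64(0.6496), np.float64(0.253), np.float64(0.0802))]
[(np.float64(0.6511), np.float64(0.24), np.float64(0.0852)), (np.float64(0.6492), np.float64(0.2325), np.float64(0.1647)), (np.float64(0.6485), np.float64(0.2321), np.float64(0.1698))]
[(np.float64(0.6511), np.float64(0.2449), np.float64(0.0856)), (np.float64(0.6506), np.float64(0.252), np.float64(0.0283)), (np.float64(0.6489), np.float64(0.2456), np.float64(0.0821))]
[(np.float64(0.6511), np.float64(0.25), np.float64(0.0852)), (np.float64(0.6502), np.float64(0.2524), np.float64(0.0699)), (np.float64(0.6489), np.float64(0.2507), np.float64(0.082))]
hub [ 0.43469759 -0.29021787  0.04      ] cap [ 0.43841645 -0.2179391   0.073     ]
135
```

View pics/df.png

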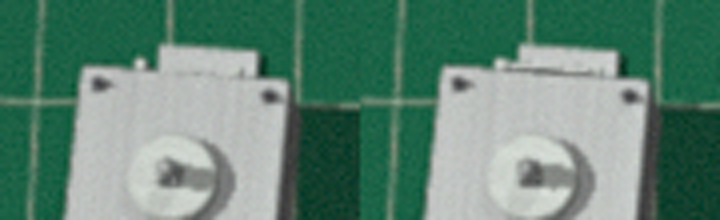

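```bash
python3 -c "
from bench import ctrl
print(ctrl.get_state()['time'],ctrl.close_job())"
```

```text
the job is handed in; nothing more can be done
28.575 None
```

The crank went onto the spindle, wound the gate open to its stop, and now lies back on the tray. I handed the job in at 28.6 s, and the hand-in gives no verdict.

- **Fit:** I gripped the hub and lined it up with the square, which the wrist camera showed at about −9°. The crank dropped all the way down without any searching, with its underside at collar height.
- **Winding:** I turned it clockwise by the hub until the resisting torque rose to about 1.4 N m. The tool turned further than the 3 rad travel, about 3.6 rad in all, from play in the socket and give at the stop. It also rode up about 1 mm there. I backed off until the torque had nearly gone, then lifted.
- **Gate:** The gate plate's top edge stands level with the top of the box at 0.085 m, the same at the stop and as the crank started to lift off. Before winding it was not visible there. I could not read the gate's opening directly, so "fully open" rests on the stop and that view.
- **Crank on the tray:** It lies flat with the handle up, hub near (0.435, −0.29) and handle near (0.438, −0.218), close to where it started.
- **At hand-in:** The jaws were open and about 18 cm above the resting position. In the last pictures the teapot, bowl, glass and tongs stand where they were.
- **Disagreement:** The top and wrist cameras differed by 3–4 mm. I used the wrist camera, which the grasp agreed with.

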